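Discard a used glass plate through the sharps slot with sprung tongs

ROBOT

A 7-joint arm with a two-finger parallel gripper is mounted at the origin on the work surface; the furniture and walls round the work are solid. World frame = base frame: x ahead of the robot, y to its left, z up, the work surface at z = 0. Lengths are in m, angles in rad, forces in N, time in s.
With the tool pointing down it reaches from about 0.425 to 0.925 m from the base axis. Payload 6.8 kg.
Tool frame: the origin (TCP) lies at the very end of the fingers, on their centre line; the grasp point (between the pads) lies 19 mm behind it; z points along the fingers, y is the line along which they close (so a half turn about z gives the same grasp; the last joint's range is limited). The gripper opens to 85 mm and grips with 20 to 120 N. Pads are 22 mm wide; open, the fingers measure 114 mm over their backs; the gripper's body (76 mm by 85 mm) begins 54 mm behind the grasp point. The pads swing forward as they close: fully open they stand 13 mm farther back than shut.
Start: joints at [-1.414, 0.477, 0.022, 1.555, -0.011, 1.109, -0.083], TCP at [0.177, 0.651, 0.231] pointing down, gripper open.
Joint ranges: [-2.96, 2.96], [-0.34, 2.1], [-1.41, 1.46], [0.24, 2.44], [-1.37, 4.51], [0.17, 1.92], [-2.96, 2.96]. Speed limits (rad/s): [2.39, 2.39, 3.14, 3.14, 3.14, 3.14, 3.14].

INTERFACE

Orientations are given as a rotation vector (axis times angle).
In Python, from bench import r gives the robot as it stands.
- The arm moves only by the tool play_rows, never from a script. Its argument "targets" is text: rows parted by semicolons, each of 5 numbers parted by spaces: the closure, from -1 (fully open) to 1 (shut), then the shift along the tool's x, y, z in m, then the turn about the tool's z in rad. In form: gripper dx dy dz spin; .... A call has 1 to 8 rows; each row is the pose to reach, as a shift and turn from the pose commanded when the call began, along the tool's axes at that moment; what a row does not reach only later rows make up. A row lasts 1/12 s, in which the tool goes at most 41.7 mm and 7.16 degrees, less where a joint would pass 70% of its speed; a pose out of reach is approached as far as the arm can. A call with a gripper value outside its range is refused whole. The fingers move at their own pace and stop on an object; "squeeze" is the grip in N (left out, the last holds). Time passes only in rows, so rows that repeat a pose let the fingers close. It gives the time, the measured TCP pose, the force, the opening and the grip force at its end, in the units of the state.
- r.get_obs(): the state, without advancing time (a new reading comes with each control period).
- r.grab_frame(name): name is "scene" or "top" or "wrist"; returns the picture (400x640x3 uint8, red, green, blue); there is no depth.
- r.camera_info(name): a dict with "fov_y" (degrees; the focal length in pixels is half the picture's height over the tangent of half this angle, whatever the lens; pixels are square), "cx", "cy" (the principal point, pixels), "position" and "rotation" of the camera in the world. Camera axes: x right, y down, z forward; pixel columns grow to the right and rows downward; lengths in m; the calibration is good to about 2 mm. The wrist camera is an equidistant fisheye: a pixel r from the principal point sees the ray r / f radians off the axis. A picture is of the moment at which its call begins: read the wrist's pose just before it. camera_info takes no time and is no camera call; for the wrist camera it gives the pose at the moment of the call.
- r.hand_in(): hands the job in; it is judged then, once.
The state is a dict: "clock": time; "joints": joint angles; "qvel": joint speeds; "tau": joint torques, N m; "tcp_pos": TCP position; "orientation": TCP orientation; "contact_force": force on the tool from outside, world axes, zero at the start; "moment": the same for the moment, N m; "grip_width": finger opening in m; "gripper_force": force on a finger pad.
Only numpy, scipy, OpenCV 4.12 (cv2) and the standard library are available. Lean on these libraries where they do the work, as an engineer would, in place of code of your own. Each camera call takes 0.05 s, during which the arm holds its last target. There are 200 camera calls.

TASK

Using the orange-handled sprung tongs, take the glass plate with the red end out of the white draining rack, post it through the slot of the yellow sharps container and poke it all the way in with the tongs, so that it drops to the inside and the flap behind the slot springs shut. Never touch a glass plate with the gripper itself, leave the two white-ended plates in the rack and the beaker and the dropper bottle where they are, and finally lay the tongs flat on the blue mat and let go.

Things in the scene. Friction and masses are not known exactly. Their poses are not given: they have to be found in the camera images.
- tongs: Sprung steel tongs 205 mm long, 26 mm tall, with two orange grips; lying on edge on the mat, arms opening sideways. Origin: middle of the two arm hinges at the closed bow end, on the underside. x: toward the tips, z: up. The bow reaches 13 mm behind the origin, the tips to x = 191 mm. 70 g, balanced near x = 88 mm; 40 to 60 N on the grips is a firm squeeze.
- tongs_grip (a point): Middle between the two orange grips, x = 80 mm, z = 13 mm in the tongs' frame; grips are 74 mm long, 26 mm tall. Outer width across them: 59 mm at rest, about 39 mm with a plate gripped, 37 mm shut. The spring pushes back with 4.5 N at rest, 8.5 N when shut, and holds the tongs in half-closed fingers.
- tongs_tip (a point): Point midway between the tip ends, x = 191 mm, z = 13 mm in the tongs' frame. Black rubber tips 36 mm long, 12 mm tall, 3 mm thick each. Gap between them: 50 mm at rest, about 5 + 2.4 x (outer grip width - 40 mm). Shut tips are 6 mm wide and fit through the slot; shut on a plate they are 11 mm wide and do not.
- tongs_arm_l (a joint): Angle by which one tongs arm is squeezed inward (rad): 0 at rest, 0.12 with a plate between the tips, 0.133 tips shut. The other arm mirrors it.
- plate_red: Glass plate 90 x 5 x 32 mm (36 g) with a red near end (24 mm long, at -x), standing on its long edge in one of the three grooves of the rack. Origin: centre of its lower edge. x: along its length away from the robot's side, y: thickness, z: up. The red end overhangs the rack's front comb by 29 mm and is free to grip.
- plate_white_a: Same glass plate with a white end, in another groove; stays there. Origin and axes as the red-ended plate.
- plate_white_b: Same glass plate with a white end, in another groove; stays there. Origin and axes as the red-ended plate.
- plate_rack: White draining rack, fixed, 96 x 124 mm, 56 mm high. Origin: centre of its underside; x away from the robot. Three grooves along x at y = -32, 0, +32 mm, 8 mm wide, 14 mm deep, floor at z = 36 mm, in two combs at x = -18 and +30 mm; a back stop at x = 42 mm. Lift a plate straight up by 16 mm or more. A 232 mm tall bath stands to its left, the 83 mm shaker to its right.
- mat: Blue instrument mat, fixed, 250 x 140 x 3 mm, flat on the worktop. Origin: centre of its underside; x along its length. Between it and the rack stands a shaker (rim 83 mm high) with a white jar on it, top 165 mm above the worktop: carry the tongs well above it.
- sharps_box: Yellow sharps container with red hood, fixed, 130 x 120 x 190 mm. Origin: centre of its underside; its front (-x) faces the robot and has the slot. Inside: 122 x 112 mm, floor at z = 4 mm.
- slot (a point): Mouth of the upright slot, on its front lips, 141 mm above the worktop; its frame is the container's (x points into it). Slot 9 mm wide (y), 38 mm tall (z 122 to 160 mm); flared lips, wall ends 8 mm behind this point. Posted to where the tips stop at the lips, a released plate tips down and hangs in the slot by its tail: poke it on at mid height, 30 mm or more deep, until the tail is past the wall.
- flap (a joint): Sprung flap hanging inside behind the slot (rad): 0 shut, up to 1.5 swung inward. Hinged on top, pushed open by whatever is posted with about 1 N; snaps back to 0 when the plate has fallen in.
- beaker: Empty glass beaker 74 mm wide, 92 mm tall, bystander. Origin: centre of its underside.
- dropper: Dropper bottle 34 mm wide, 102 mm tall, bystander. Origin: centre of its underside.

How it is judged:
By the outcome, as a careful person would: the job done as asked, in the order asked, and still so for the second after the job is handed in, with the robot touching nothing.
It also fails if it takes over 62 s, if anything falls off the work surface, if the arm or the gripper's body presses on something with over 40 N, if the wrist force passes 120 N, or if a joint passes its speed limit or range.

## Working session

There is one attempt and no reset: what is moved stays moved. The work goes in short steps, Python scripts to look and compute and a tool call to move; the robot and the scene stay as the last step left them, time stands still between calls to the robot, and variables do not carry over. Pictures are saved under pics/ and viewed, at most 10 in all, crops included, and the job is handed in when it is done.

Besides the shell and the picture viewer there is one more tool, called after ">>>" as name(argument=value, ...), one argument or row to a line, values as JSON. play_rows: Moves the arm, as the interface text tells. Its arguments: {"type":"object","properties":{"targets":{"type":"string"},"squeeze":{"type":"number"}},"required":["targets"]}

```bash
ls; mkdir -p pics
python3 - <<'E'
from bench import r
import cv2
o=r.get_obs();print({k:o[k] for k in('clock','tcp_pos','orientation','grip_width','contact_force')})
for n in('scene','top'):
    im=r.grab_frame(n);cv2.imwrite(f'pics/{n}0.png',im[:,:,::-1]);print(n,r.camera_info(n))
E
```

```text
pics
{'clock': 0.0, 'tcp_pos': array([0.17651257, 0.65089912, 0.23033278]), 'orientation': array([-4.14635863e-01, -3.11398980e+00,  2.85989074e-03]), 'grip_width': 0.08554543778173138, 'contact_force': array([ 0.66940345, -0.04704154,  0.00082749])}
scene {'fov_y': 48.20434734553513, 'cx': 318.368680752698, 'cy': 201.23994624879305, 'position': array([-0.10608559, -0.64215873,  0.89732925]), 'rotation': array([-2.16102619,  0.94951167, -0.39463499])}
top {'fov_y': 49.47926920638738, 'cx': 325.00265617430875, 'cy': 201.05428117291257, 'position': array([ 0.33031903, -0.12010689,  1.45566166]), 'rotation': array([-2.13719505,  2.1717619 , -0.09621561])}
```

View pics/scene0.png

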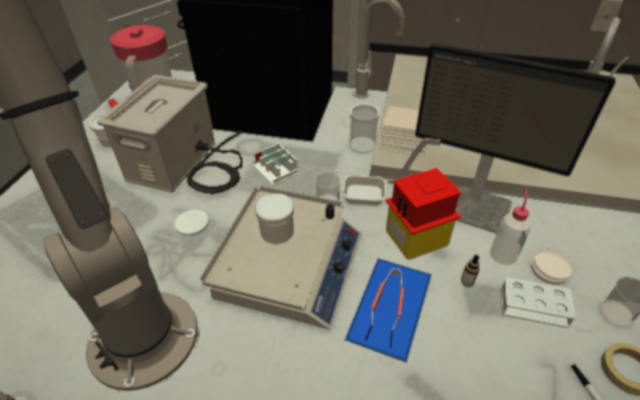

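View pics/top0.png

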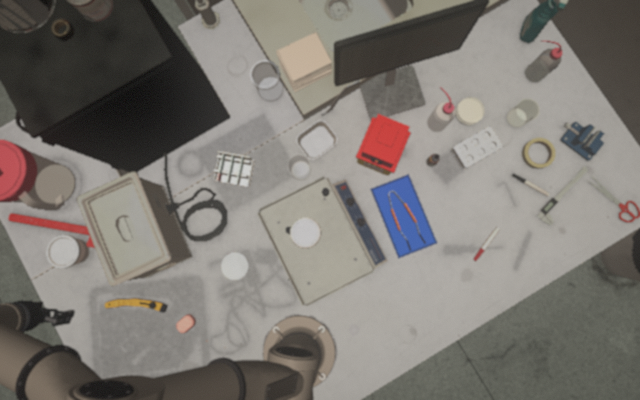

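```bash
cat > h.py <<'E'
from bench import r
import numpy as np, cv2
from scipy.spatial.transform import Rotation as R
def ray(ci,p,fish=False):
    f=200/np.tan(np.radians(ci['fov_y']/2)); d=(np.atleast_2d(p)-[ci['cx'],ci['cy']])/f
    if fish:
        t=np.linalg.norm(d,axis=1,keepdims=True); v=np.c_[d/np.maximum(t,1e-9)*np.sin(t),np.cos(t)]
    else: v=np.c_[d,np.ones(len(d))]
    return v@R.from_rotvec(ci['rotation']).as_matrix().T
def onz(ci,p,z,fish=False):
    v=ray(ci,p,fish); return ci['position']+v*((z-ci['position'][2])/v[:,2])[:,None]
def proj(ci,X,fish=False):
    f=200/np.tan(np.radians(ci['fov_y']/2)); c=(np.atleast_2d(X)-ci['position'])@R.from_rotvec(ci['rotation']).as_matrix()
    if fish:
        n=np.linalg.norm(c[:,:2],axis=1); t=np.arctan2(n,c[:,2]); uv=c[:,:2]/n[:,None]*t[:,None]
    else: uv=c[:,:2]/c[:,2:]
    return uv*f+[ci['cx'],ci['cy']]
def tri(pairs):
    A=np.zeros((3,3));b=np.zeros(3)
    for ci,p,fi in pairs:
        v=ray(ci,p,fi)[0];v/=np.linalg.norm(v);M=np.eye(3)-np.outer(v,v);A+=M;b+=M@ci['position']
    return np.linalg.solve(A,b)
E
python3 - <<'E'
from h import *
np.set_printoptions(precision=4,suppress=True)
t=r.camera_info('top');s=r.camera_info('scene')
print('mat corners top',onz(t,[[372,188],[408,176],[437,246],[399,257]],.003))
print('mat scene',onz(s,[[379,260],[432,276],[407,359],[347,341]],.003))
print('rack',onz(t,[[222,151],[252,156],[247,188],[213,184]],.05))
print('box',onz(t,[[375,116],[411,125],[400,172],[357,160]],.19)); print('box scene',onz(s,[[392,183],[433,172],[459,188],[457,213],[404,223]],.19))
print('jar',onz(t,[[305,233]],.165))
for n,im,ci in(('top',cv2.imread('pics/top0.png'),t),('scene',cv2.imread('pics/scene0.png'),s)):
    h=cv2.cvtColor(im,cv2.COLOR_BGR2HSV); m=cv2.inRange(h,(3,120,120),(18,255,255))
    k,l,st,c=cv2.connectedComponentsWithStats(m)
    for i in range(1,k):
        if st[i,4]>8:print(n,st[i],c[i],onz(ci,c[i:i+1],.016))
im=cv2.imread('pics/top0.png'); a=cv2.resize(im[135:200,195:275],None,fx=7,fy=7,interpolation=2)
im=cv2.imread('pics/scene0.png'); b=cv2.resize(im[135:195,235:315],None,fx=7,fy=7,interpolation=2)
cv2.imwrite('pics/c1.png',cv2.resize(np.vstack([a,b]),None,fx=.68,fy=.68))
o=r.get_obs();print(R.from_rotvec(o['orientation']).as_matrix()); w=r.camera_info('wrist');print(w,R.from_rotvec(w['rotation']).as_matrix())
E
```

```text
mat corners top [[ 0.5332 -0.2496  0.003 ]
 [ 0.5719 -0.3719  0.003 ]
 [ 0.3356 -0.4591  0.003 ]
 [ 0.3012 -0.3325  0.003 ]]
mat scene [[ 0.526  -0.2524  0.003 ]
 [ 0.5735 -0.3797  0.003 ]
 [ 0.3514 -0.4591  0.003 ]
 [ 0.2976 -0.3385  0.003 ]]
rack [[0.6595 0.248  0.05  ]
 [0.6406 0.148  0.05  ]
 [0.534  0.1641 0.05  ]
 [0.5493 0.2765 0.05  ]]
box [[ 0.7243 -0.2477  0.19  ]
 [ 0.6944 -0.3539  0.19  ]
 [ 0.5532 -0.3164  0.19  ]
 [ 0.5915 -0.1908  0.19  ]]
box scene [[ 0.6043 -0.2131  0.19  ]
 [ 0.7055 -0.2635  0.19  ]
 [ 0.6956 -0.3412  0.19  ]
 [ 0.6182 -0.3809  0.19  ]
 [ 0.5134 -0.3114  0.19  ]]
jar [[ 0.3792 -0.0329  0.165 ]]
top [358 158  14   6  15] [364.3333 160.4667] [[ 0.6254 -0.2251  0.016 ]]
top [382 168   9   4   9] [386.     169.4444] [[ 0.5934 -0.2969  0.016 ]]
scene [109  99   8   8  18] [112.5556 102.5   ] [[0.4492 0.9531 0.016 ]]
scene [394 168  67  26  93] [431.2688 176.5914] [[ 0.8829 -0.1783  0.016 ]]
scene [389 204  66  30  85] [418.3647 222.1294] [[ 0.6947 -0.257   0.016 ]]
scene [456 211   5   7  10] [458.5 213.4] [[ 0.7978 -0.3205  0.016 ]]
scene [373 284  11  25  58] [377.6207 295.9828] [[ 0.4284 -0.3212  0.016 ]]
scene [398 289   5  26  48] [400.1458 301.5625] [[ 0.4513 -0.369   0.016 ]]
[[-0.9652  0.2616 -0.0003]
 [ 0.2616  0.9652 -0.0016]
 [-0.0001 -0.0016 -1.    ]]
{'fov_y': 65.70646984690485, 'cx': 320.21502635178166, 'cy': 200.12838690982963, 'position': array([0.0989, 0.671 , 0.3736]), 'rotation': array([2.2828, 1.7472, 0.2761])} [[ 0.2617  0.9172  0.3005]
 [ 0.9651 -0.2477 -0.0845]
 [-0.0031  0.3122 -0.95  ]]
```

View pics/c1.png

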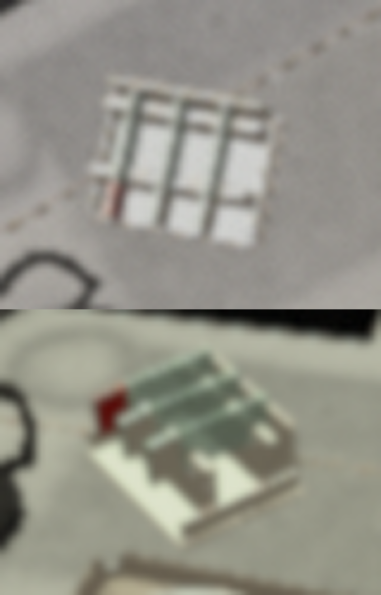

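```bash
cat >> h.py <<'E'
np.set_printoptions(precision=4,suppress=True)
def to(p,yaw=None,base=None):
    """world TCP target, tool-x yaw (deg) -> dx dy dz spin from present pose (or base (pos,rotvec))"""
    o=r.get_obs(); P,q=base or (o['tcp_pos'],o['orientation']); M=R.from_rotvec(q).as_matrix()
    d=M.T@(np.array(p)-P); y0=np.degrees(np.arctan2(M[1,0],M[0,0]))
    s=0 if yaw is None else -np.radians((yaw-y0+180)%360-180)
    print('clock %.2f'%o['clock'],'now',P,'yaw %.2f'%y0,'-> shift',d,'spin %.4f'%s,'rows %.1f %.1f'%(np.linalg.norm(d)/.0417,abs(s)/.125))
E
python3 - <<'E'
from h import *
t=r.camera_info('top')
print('bath top',onz(t,[[82,206],[135,173],[173,262],[113,281]],.232))
print('shaker',onz(t,[[259,212],[325,177],[384,262],[304,304]],.083))
to([.53,.40,.42]);to([.60,-.10,.42]);to([.44,-.345,.25],22)
print('plate red', onz(t,[[195+117/4.76,135+215/4.76],[195+137/4.76,135+92/4.76]],.068))
E
```

```text
bath top [[0.464  0.6024 0.232 ]
 [0.5572 0.452  0.232 ]
 [0.301  0.3354 0.232 ]
 [0.2505 0.5041 0.232 ]]
shaker [[ 0.4514  0.1186  0.083 ]
 [ 0.5603 -0.0932  0.083 ]
 [ 0.288  -0.2736  0.083 ]
 [ 0.1624 -0.0221  0.083 ]]
clock 0.10 now [0.1765 0.651  0.2304] yaw 164.83 -> shift [-0.4069 -0.1501 -0.1893] spin 0.0000 rows 11.3 0.0
clock 0.10 now [0.1765 0.651  0.2304] yaw 164.83 -> shift [-0.6053 -0.6143 -0.1885] spin 0.0000 rows 21.2 0.0
clock 0.10 now [0.1765 0.651  0.2304] yaw 164.83 -> shift [-0.5149 -0.8924 -0.0181] spin 2.4929 rows 24.7 19.9
plate red [[0.5587 0.2501 0.068 ]
 [0.644  0.2373 0.068 ]]
```

>>> play_rows(
  targets="-1 0 0 -0.19 0.625; -1 0 0 -0.19 0.625; -1 0 0 -0.19 0.625; -1 0 0 -0.19 0.625; -1 0 0 -0.19 0.625; -1 -0.407 -0.15 -0.19 1; -1 -0.407 -0.15 -0.19 1; -1 -0.407 -0.15 -0.19 1",
)

```text
clock: 0.77
tcp_pos: [0.279, 0.5784, 0.4213]
orientation: [-1.862, -2.53, -0.0]
contact_force: [1.9, 0.4, -0.6]
grip_width: 0.0854
gripper_force: 0.0
```

Run:
```python
from h import *
print(r.get_obs()['joints'])
to([.53,.40,.42]);to([.60,-.10,.42]);to([.44,-.345,.25],22)
```

```text
[-1.4134  0.3198  0.2699  1.3804 -0.0845  1.4525 -0.8446]
clock 0.77 now [0.279  0.5784 0.4213] yaw 107.30 -> shift [-0.245   0.1866  0.0013] spin 0.0000 rows 7.4 0.0
clock 0.77 now [0.279  0.5784 0.4213] yaw 107.30 -> shift [-0.7432  0.1048  0.0012] spin 0.0000 rows 18.0 0.0
clock 0.77 now [0.279  0.5784 0.4213] yaw 107.30 -> shift [-0.9295 -0.1208  0.1712] spin 1.4888 rows 22.9 11.9
```

>>> play_rows(
  targets="-1 -0.245 0.187 0 0.8; -1 -0.245 0.187 0 0.8; -1 -0.245 0.187 0 0.8; -1 -0.245 0.187 0 0.8; -1 -0.245 0.187 0 0.8; -1 -0.743 0.105 0 1.1; -1 -0.743 0.105 0 1.1; -1 -0.743 0.105 0 1.1",
)

```text
clock: 1.43
tcp_pos: [0.4826, 0.3366, 0.4205]
orientation: [2.848, 1.324, -0.002]
contact_force: [0.5, -0.2, 0.4]
grip_width: 0.0852
gripper_force: 0.0
```

Run:
```python
from h import *
print(r.get_obs()['joints'])
to([.60,-.10,.42]);to([.44,-.345,.25],22)
```

```text
[-1.1627  0.2313  0.5636  1.5259 -0.1236  1.4217 -1.2933]
clock 1.43 now [0.4826 0.3366 0.4205] yaw 49.85 -> shift [-0.2581  0.3712  0.0009] spin 0.0000 rows 10.8 0.0
clock 1.43 now [0.4826 0.3366 0.4205] yaw 49.85 -> shift [-0.5483  0.4068  0.1713] spin 0.4862 rows 16.9 3.9
```

```bash
cat >> h.py <<'E'
def snap(tag):
    import pickle
    ci=r.camera_info('wrist'); im=r.grab_frame('wrist')[:,:,::-1].copy(); cv2.imwrite(f'pics/{tag}.png',im); pickle.dump(ci,open(f'pics/{tag}.pkl','wb')); return ci,im
E
python3 -c "
from h import *
snap('w_rack')"
```

>>> play_rows(
  targets="-1 -0.258 0.371 0 0.3; -1 -0.258 0.371 0 0.3; -1 -0.258 0.371 0 0.3; -1 -0.258 0.371 0 0.3; -1 -0.258 0.371 0 0.3; -1 -0.258 0.371 0 0.3; -1 -0.258 0.371 0 0.3; -1 -0.258 0.371 0 0.486",
)

```text
clock: 2.15
tcp_pos: [0.5707, 0.0156, 0.4213]
orientation: [-3.06, -0.706, -0.0]
contact_force: [0.9, 0.1, -0.2]
grip_width: 0.0855
gripper_force: 0.0
```

Run:
```python
from h import *
print(r.get_obs()['joints'])
to([.44,-.345,.25],22);to([.54,-.345,.35],22)
```

```text
[-0.7876  0.218   0.8066  1.575  -0.1595  1.4165 -1.0856]
clock 2.15 now [0.5707 0.0156 0.4213] yaw 25.98 -> shift [-0.2755  0.2671  0.171 ] spin 0.0695 rows 10.1 0.6
clock 2.15 now [0.5707 0.0156 0.4213] yaw 25.98 -> shift [-0.1856  0.3108  0.071 ] spin 0.0695 rows 8.8 0.6
```

View pics/w_rack.png

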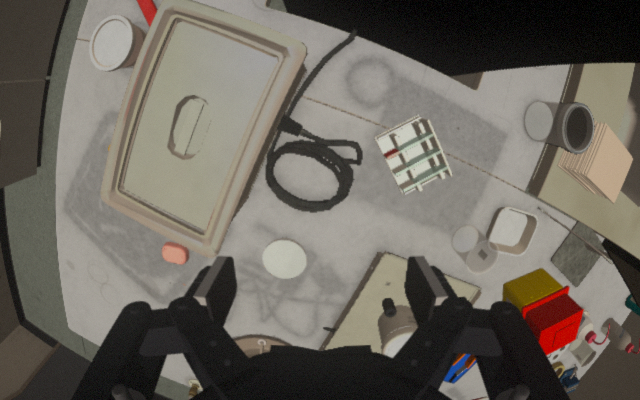

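>>> play_rows(
  targets="-1 -0.276 0.267 0.05 0.07; -1 -0.276 0.267 0.05 0.07; -1 -0.276 0.267 0.05 0.07; -1 -0.276 0.267 0.05 0.07; -1 -0.276 0.267 0.05 0.07; -1 -0.276 0.267 0.05 0.07; -1 -0.276 0.267 0.17 0.07; -1 -0.276 0.267 0.17 0.07",
)

```text
clock: 2.82
tcp_pos: [0.4653, -0.2727, 0.3301]
orientation: [3.084, 0.595, 0.006]
contact_force: [0.8, -0.4, -0.2]
grip_width: 0.0852
gripper_force: 0.0
```

>>> play_rows(
  targets="-1 -0.06 0.06 0.1 0; -1 -0.06 0.06 0.1 0; -1 -0.06 0.06 0.1 0; -1 -0.06 0.06 0.1 0",
)

```text
clock: 3.15
tcp_pos: [0.4268, -0.3507, 0.225]
orientation: [-3.083, -0.586, 0.012]
contact_force: [-1.2, -0.0, 0.3]
grip_width: 0.0852
gripper_force: 0.0
```

Run:
```python
from h import *
print(r.get_obs()['joints'])
snap('w_t1')
to([.44,-.345,.25],22)
```

```text
[-0.1263  0.3929  0.9061  1.8956 -0.3539  1.0314 -0.2643]
clock 3.20 now [ 0.4282 -0.35    0.2264] yaw 21.56 -> shift [ 0.0127 -0.0004 -0.0237] spin -0.0077 rows 0.6 0.1
```

View pics/w_t1.png

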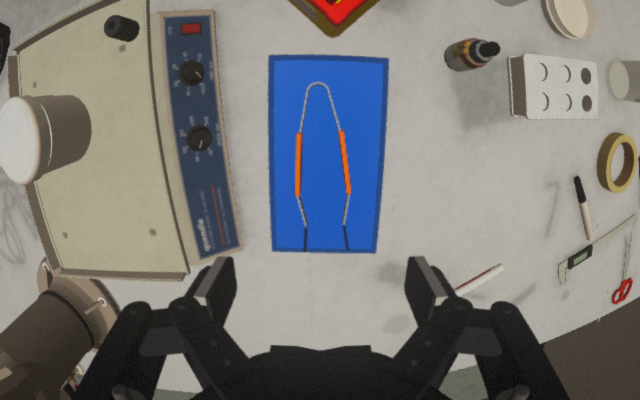

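Run:
```python
from h import *
import pickle
im=cv2.imread('pics/w_t1.png');ci=pickle.load(open('pics/w_t1.pkl','rb'))
h=cv2.cvtColor(im,cv2.COLOR_BGR2HSV); m=cv2.inRange(h,(3,150,120),(18,255,255));m[:90]=0;m[220:]=0
k,l,st,c=cv2.connectedComponentsWithStats(m)
G=[]
for i in range(1,k):
    if st[i,4]>50:
        print(st[i],c[i]); G.append(onz(ci,c[i:i+1],.02,1)[0]);print(G[-1])
        ys,xs=np.where(l==i); P=onz(ci,np.c_[xs,ys],.02,1); print('ext', P[ys.argmin()],P[ys.argmax()])
g=(G[0]+G[1])/2;bow=onz(ci,[[318,83]],.029,1)[0];tip=onz(ci,[[306,250],[347.5,249.5]],.02,1)
tm=tip.mean(0);print('grip',g,'bow',bow,'tips',tip,tm)
d=tm-bow;print('yaw tip-bow',np.degrees(np.arctan2(d[1],d[0])),np.linalg.norm(d[:2]))
d=d/np.linalg.norm(d[:2]);q=g-bow;print('grip from bow',q[:2]@d[:2],'off',d[0]*q[1]-d[1]*q[0])
to([*(bow+d*.093)[:2],.1])
```

```text
[339 131  12  63 282] [344.5319 161.4929]
[ 0.4463 -0.3734  0.02  ]
ext [ 0.4769 -0.3553  0.02  ] [ 0.4125 -0.3908  0.02  ]
[296 133   6  63 283] [297.9046 162.6184]
[ 0.4254 -0.3242  0.02  ]
ext [ 0.4575 -0.3123  0.02  ] [ 0.3881 -0.3357  0.02  ]
grip [ 0.4359 -0.3488  0.02  ] bow [ 0.5176 -0.3129  0.029 ] tips [[ 0.324  -0.3724  0.02  ]
 [ 0.344  -0.421   0.02  ]] [ 0.334  -0.3967  0.02  ]
yaw tip-bow -155.44776623815133 0.20180796938668155
grip from bow 0.08925011664129061 off -0.0012275579962486016
clock 3.20 now [ 0.4282 -0.35    0.2264] yaw 21.56 -> shift [0.0046 0.0036 0.1263] spin 0.0000 rows 3.0 0.0
```

Run:
```python
from h import *
to([.4345,-.350,.006],24)
```

```text
clock 3.20 now [ 0.4282 -0.35    0.2264] yaw 21.56 -> shift [0.0071 0.0031 0.2203] spin -0.0426 rows 5.3 0.3
```

>>> play_rows(
  targets="-1 0.007 0.003 0.17 -0.043; -1 0.007 0.003 0.17 -0.043; -1 0.007 0.003 0.17 -0.043; -1 0.007 0.003 0.17 -0.043; -1 0.007 0.003 0.17 -0.043; -1 0.007 0.003 0.17 -0.043",
)

```text
clock: 3.7
tcp_pos: [0.4402, -0.3471, 0.0591]
orientation: [-3.068, -0.665, 0.004]
contact_force: [-0.5, -0.2, 0.5]
grip_width: 0.0852
gripper_force: 0.0
```

Run:
```python
from h import *
to([.4345,-.350,.005],24)
ci,im=snap('w_t2'); h=cv2.cvtColor(im,cv2.COLOR_BGR2HSV); m=cv2.inRange(h,(3,150,120),(18,255,255))
k,l,st,c=cv2.connectedComponentsWithStats(m)
for i in range(1,k):
    if st[i,4]>50: 
        ys,xs=np.where(l==i); P=onz(ci,np.c_[xs,ys],.02,1);print(st[i],onz(ci,c[i:i+1],.02,1)[0],P[ys.argmin()],P[ys.argmax()])
```

```text
clock 3.70 now [ 0.4402 -0.3471  0.0591] yaw 24.45 -> shift [-0.0062  0.0004  0.0541] spin 0.0078 rows 1.3 0.1
[353 181  13 109 949] [ 0.4473 -0.373   0.02  ] [ 0.4788 -0.356   0.02  ] [ 0.4097 -0.3947  0.02  ]
[271 183  13 106 923] [ 0.4246 -0.3239  0.02  ] [ 0.4571 -0.3113  0.02  ] [ 0.3841 -0.3367  0.02  ]
```

>>> play_rows(
  targets="-1 -0.005 0 0.054 0; -1 -0.005 0 0.054 0; -1 -0.005 0 0.054 0; -1 -0.005 0 0.054 0; -0.1 -0.005 0 0.054 0; -0.1 -0.005 0 0.054 0; -0.1 -0.005 0 0.054 0; -0.1 -0.005 0 0.054 0",
  squeeze=50,
)

```text
clock: 4.42
tcp_pos: [0.4369, -0.3519, 0.0079]
orientation: [3.068, 0.662, 0.005]
contact_force: [0.4, 1.1, 9.3]
grip_width: 0.047
gripper_force: 7.8
```

>>> play_rows(
  targets="-0.1 0 0 0 0; -0.1 0 0 0 0; -0.1 0 0 0 0; -0.1 0 0 0 0",
)

```text
clock: 4.75
tcp_pos: [0.437, -0.3519, 0.0079]
orientation: [3.069, 0.662, 0.005]
contact_force: [0.2, 0.4, 9.0]
grip_width: 0.047
gripper_force: 7.9
```

>>> play_rows(
  targets="-0.1 0 0 -0.03 0; -0.1 0 0 -0.06 0; -0.1 0 0 -0.1 0; -0.1 0 0 -0.14 -0.1; -0.1 0 0 -0.18 -0.2; -0.1 0 0 -0.22 -0.3; -0.1 0 0 -0.26 -0.4; -0.1 0 0 -0.3 -0.5",
)

```text
clock: 5.42
tcp_pos: [0.4345, -0.3508, 0.3086]
orientation: [2.808, 1.407, 0.001]
contact_force: [1.2, 0.1, -0.6]
grip_width: 0.0472
gripper_force: 6.1
```

Run:
```python
from h import *
snap('w_held')
to([.53,-.03,.32],100);to([.44,.275,.25],170)
```

```text
clock 5.47 now [ 0.4372 -0.3541  0.3166] yaw 53.50 -> shift [ 0.3157 -0.1181 -0.0042] spin -0.8116 rows 8.1 6.5
clock 5.47 now [ 0.4372 -0.3541  0.3166] yaw 53.50 -> shift [ 0.5072 -0.3728  0.063 ] spin -2.0333 rows 15.2 16.3
```

View pics/w_held.png

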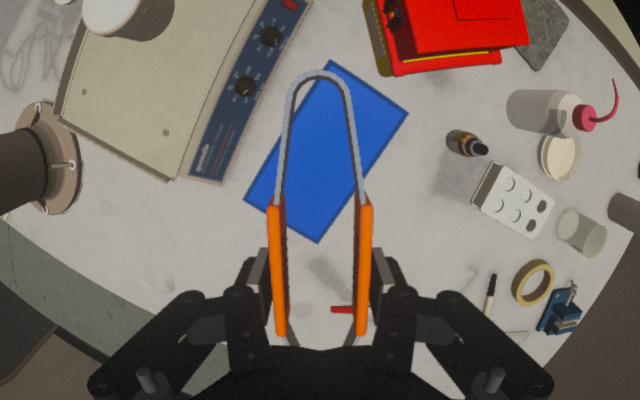

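Run:
```python
from h import *
print(r.get_obs()['joints']); to([.42,-.355,.11],75); to([.42,-.355,.009],75)
```

```text
[-0.0866  0.2613  0.812   1.7704 -0.2072  1.1842  0.1477]
clock 5.47 now [ 0.4372 -0.3541  0.3166] yaw 53.50 -> shift [-0.0114 -0.0159  0.2064] spin -0.3752 rows 5.0 3.0
clock 5.47 now [ 0.4372 -0.3541  0.3166] yaw 53.50 -> shift [-0.0117 -0.0172  0.3073] spin -0.3752 rows 7.4 3.0
```

>>> play_rows(
  targets="-0.1 -0.012 -0.016 0.04 -0.12; -0.1 -0.012 -0.016 0.08 -0.24; -0.1 -0.012 -0.016 0.12 -0.375; -0.1 -0.012 -0.016 0.16 -0.375; -0.1 -0.012 -0.016 0.2 -0.375; -0.1 -0.012 -0.016 0.24 -0.375; -0.1 -0.012 -0.016 0.25 -0.375; -0.1 -0.012 -0.016 0.25 -0.375",
)

```text
clock: 6.13
tcp_pos: [0.4135, -0.3496, 0.0538]
orientation: [-2.498, -1.897, 0.004]
contact_force: [0.2, -0.1, -0.1]
grip_width: 0.0469
gripper_force: 6.1
```

Run:
```python
from h import *
print(r.get_obs()['joints']); to([.42,-.355,.008],75)
```

```text
[ 0.1707  0.5642  0.5401  2.0358 -0.4594  0.6667  0.7402]
clock 6.13 now [ 0.4135 -0.3496  0.0538] yaw 74.43 -> shift [-0.0035  0.0079  0.0457] spin -0.0100 rows 1.1 0.1
```

Lower, release, rise.

>>> play_rows(
  targets="-0.1 0 0 0.03 0; -0.1 0 0 0.043 0; -0.1 0 0 0.047 0; -0.1 0 0 0.048 0; -0.4 0 0 0.048 0; -0.7 0 0 0.048 0; -1 0 0 0.048 0; -1 0 0 0.046 0",
)

```text
clock: 6.8
tcp_pos: [0.4158, -0.3509, 0.0105]
orientation: [2.5, 1.901, 0.001]
contact_force: [0.1, -0.9, -0.3]
grip_width: 0.0854
gripper_force: 0.0
```

>>> play_rows(
  targets="-1 0 0 0 0; -1 0 0 -0.03 0; -1 0 0 -0.07 0; -1 0 0 -0.1 0.125; -1 0 0 -0.1 0.25; -1 0 0 -0.1 0.375; -1 0 0 -0.1 0.5; -1 0 0 -0.1 0.625",
)

```text
clock: 7.47
tcp_pos: [0.4156, -0.3506, 0.1104]
orientation: [2.967, 1.031, 0.002]
contact_force: [0.0, -0.0, -0.1]
grip_width: 0.0853
gripper_force: 0.0
```

>>> play_rows(
  targets="-1 0 0 0 0.125; -1 0 0 0 0.25; -1 0 0 0 0.375; -1 0 0 0 0.5; -1 0 0 0 0.625; -1 0 0 0 0.75; -1 0 0 0 0.875; -1 0 0 0 1",
)

```text
clock: 8.13
tcp_pos: [0.4156, -0.3506, 0.11]
orientation: [-3.098, 0.518, -0.001]
contact_force: [-0.5, -0.2, -0.2]
grip_width: 0.0856
gripper_force: 0.0
```

Run:
```python
from h import *
print(r.get_obs()['joints']); to([.42,-.355,.15],-105)
```

```text
[-0.1622  0.6592  1.0409  2.0234 -0.7437  0.8968 -0.6102]
clock 8.13 now [ 0.4156 -0.3506  0.11  ] yaw -18.98 -> shift [ 0.0057  0.0027 -0.04  ] spin 1.5014 rows 1.0 12.0
```

>>> play_rows(
  targets="-1 0 0 0 0.125; -1 0 0 0 0.25; -1 0 0 0 0.375; -1 0 0 0 0.5; -1 0 0 0 0.625; -1 0 0 0 0.75; -1 0 0 0 0.875; -1 0 0 0 1",
)

```text
clock: 8.8
tcp_pos: [0.4157, -0.3505, 0.1099]
orientation: [-2.471, 1.939, -0.0]
contact_force: [0.1, 0.3, -0.2]
grip_width: 0.0854
gripper_force: 0.0
```

>>> play_rows(
  targets="-1 0 0 0 0.125; -1 0 0 0 0.25; -1 0 0 0 0.375; -1 0 0 0 0.5; -1 0 0 0 0.5; -1 0 0 0 0.5",
)

```text
clock: 9.3
tcp_pos: [0.4154, -0.3507, 0.1097]
orientation: [1.926, -2.481, -0.0]
contact_force: [-0.1, 0.2, -0.2]
grip_width: 0.0852
gripper_force: 0.0
```

Run:
```python
from h import *
print(r.get_obs()['joints']); to([.42,-.355,.15],-105)
ci,im=snap('w_t3'); h=cv2.cvtColor(im,cv2.COLOR_BGR2HSV); m=cv2.inRange(h,(3,150,120),(18,255,255))
k,l,st,c=cv2.connectedComponentsWithStats(m)
for i in range(1,k):
    if st[i,4]>50: 
        ys,xs=np.where(l==i); P=onz(ci,np.c_[xs,ys],.02,1);print(st[i],onz(ci,c[i:i+1],.02,1)[0],P[ys.argmin()],P[ys.argmax()])
```

```text
[-0.2767  0.9259  1.3472  2.0281 -1.0358  1.1321 -1.8378]
clock 9.30 now [ 0.4154 -0.3507  0.1097] yaw -104.36 -> shift [ 0.003  -0.0055 -0.0403] spin 0.0112 rows 1.0 0.1
[277 160  17  90 627] [ 0.442  -0.3596  0.02  ] [ 0.4351 -0.3945  0.02  ] [ 0.4494 -0.32    0.02  ]
[344 162  20  89 668] [ 0.3896 -0.3449  0.02  ] [ 0.3797 -0.3787  0.02  ] [ 0.4038 -0.3073  0.02  ]
```

View pics/w_t3.png

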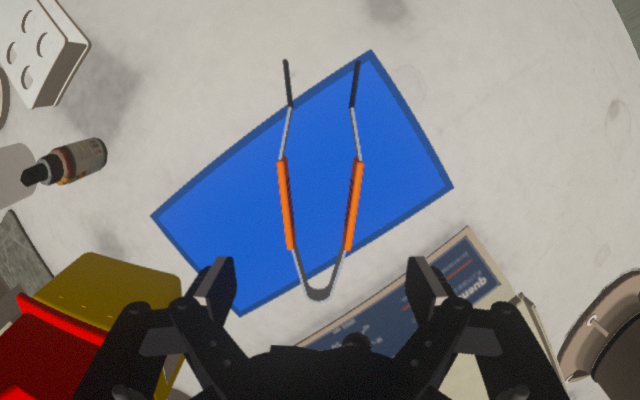

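>>> play_rows(
  targets="-1 0.001 0 0.035 0.02; -1 0.001 0 0.07 0.02; -1 0.001 0 0.095 0.02; -1 0.001 0 0.101 0.02; -1 0.001 0 0.101 0.02; -0.1 0.001 0 0.101 0.02; -0.1 0.001 0 0.101 0.02; -0.1 0.001 0 0.101 0.02",
)

```text
clock: 10.02
tcp_pos: [0.4161, -0.3529, 0.0108]
orientation: [-1.897, 2.503, -0.005]
contact_force: [1.0, 0.7, 9.6]
grip_width: 0.0518
gripper_force: 7.4
```

>>> play_rows(
  targets="-0.1 0 0 0 0; -0.1 0 0 0 0; -0.1 0 0 0 0; -0.1 0 0 -0.03 0; -0.1 0 0 -0.07 0; -0.1 0 0 -0.11 0; -0.1 0 0 -0.15 0; -0.1 0 0 -0.19 0",
)

```text
clock: 10.68
tcp_pos: [0.4144, -0.3519, 0.2011]
orientation: [1.895, -2.504, 0.001]
contact_force: [1.6, -0.5, -0.7]
grip_width: 0.047
gripper_force: 6.1
```

Run:
```python
from h import *
print(r.get_obs()['joints']); to([.50,-.1,.33],-105);to([.44,.275,.25],-10)
```

```text
[-0.3372  0.7753  1.4352  1.9543 -0.8344  1.2067 -1.9981]
clock 10.68 now [ 0.4144 -0.3519  0.2011] yaw -105.76 -> shift [-0.2655 -0.0138 -0.1294] spin -0.0133 rows 7.1 0.1
clock 10.68 now [ 0.4144 -0.3519  0.2011] yaw -105.76 -> shift [-0.6102  0.1457 -0.0498] spin -1.6714 rows 15.1 13.4
```

>>> play_rows(
  targets="-0.1 0 0 -0.04 -0.1; -0.1 -0.02 0 -0.08 -0.2; -0.1 -0.06 0 -0.11 -0.3; -0.1 -0.1 -0.01 -0.13 -0.4; -0.1 -0.14 -0.01 -0.13 -0.5; -0.1 -0.18 -0.01 -0.13 -0.6; -0.1 -0.22 -0.01 -0.13 -0.7; -0.1 -0.26 -0.01 -0.13 -0.8",
)

```text
clock: 11.35
tcp_pos: [0.4932, -0.1093, 0.3297]
orientation: [-2.722, 1.561, -0.001]
contact_force: [0.8, 0.0, -0.8]
grip_width: 0.0474
gripper_force: 6.1
```

Run:
```python
from h import *
print(r.get_obs()['joints']); to([.49,.15,.33],-10);to([.43,.275,.25],-10)
```

```text
[-1.0406  0.3058  1.4214  1.8779 -0.3245  1.2329 -2.1277]
clock 11.35 now [ 0.4932 -0.1093  0.3297] yaw -59.66 -> shift [-0.2254 -0.1282  0.0003] spin -0.8668 rows 6.2 6.9
clock 11.35 now [ 0.4932 -0.1093  0.3297] yaw -59.66 -> shift [-0.3635 -0.1393  0.0805] spin -0.8668 rows 9.5 6.9
```

>>> play_rows(
  targets="-0.1 -0.035 -0.02 0 -0.1; -0.1 -0.07 -0.04 0 -0.2; -0.1 -0.11 -0.06 0 -0.3; -0.1 -0.15 -0.08 0 -0.4; -0.1 -0.19 -0.105 0 -0.5; -0.1 -0.225 -0.125 0 -0.62; -0.1 -0.26 -0.13 0.02 -0.74; -0.1 -0.295 -0.135 0.04 -0.867",
)

```text
clock: 12.02
tcp_pos: [0.4651, 0.2092, 0.2931]
orientation: [-3.126, 0.273, -0.005]
contact_force: [0.1, 0.2, -0.3]
grip_width: 0.0468
gripper_force: 6.1
```

Run:
```python
from h import *
print(r.get_obs()['joints']); to([.43,.275,.25],-10)
```

```text
[-1.5213  0.2532  1.1791  1.9194 -0.2602  1.1327 -1.9874]
clock 12.02 now [0.4651 0.2092 0.2931] yaw -9.99 -> shift [-0.0461 -0.0586  0.0432] spin 0.0003 rows 2.1 0.0
```

>>> play_rows(
  targets="-0.1 -0.025 -0.03 0.03 0; -0.1 -0.046 -0.059 0.06 0; -0.1 -0.046 -0.059 0.09 0; -0.1 -0.046 -0.059 0.13 0; -0.1 -0.046 -0.059 0.15 0; -0.1 -0.046 -0.059 0.15 0; -0.1 -0.046 -0.059 0.15 0",
)

```text
clock: 12.6
tcp_pos: [0.4299, 0.2725, 0.1424]
orientation: [3.128, -0.285, -0.0]
contact_force: [0.6, -0.4, 0.5]
grip_width: 0.0472
gripper_force: 6.1
```

Run:
```python
from h import *
o=r.get_obs();print(o['joints'],o['tcp_pos'])
ci,im=snap('w_r1')
cv2.imwrite('pics/w_r1b.png',cv2.resize(im[20:320,160:480],None,fx=2.0,fy=2.0,interpolation=2))
```

```text
[-1.4286  0.4722  0.958   2.0761 -0.5169  0.8502 -1.9195] [0.4299 0.2725 0.1424]
```

View pics/w_r1b.png

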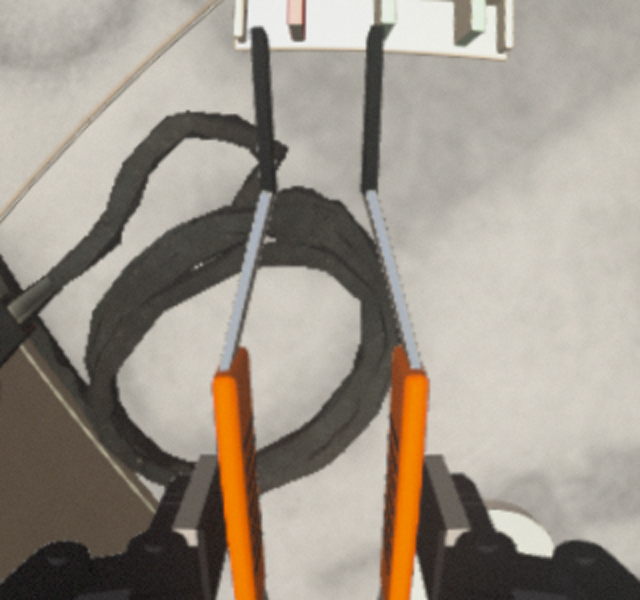

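Run:
```python
from h import *
import pickle
for tag in('w_r1','w_rack'):
    im=cv2.imread(f'pics/{tag}.png');ci=pickle.load(open(f'pics/{tag}.pkl','rb'))
    b,g,rr=[im[:,:,i].astype(int) for i in range(3)]
    m=((rr-g>35)&(rr-b>20)).astype(np.uint8)
    lo=(290,0,330,60) if tag=='w_r1' else (370,100,460,200)
    mm=np.zeros_like(m);mm[lo[1]:lo[3],lo[0]:lo[2]]=m[lo[1]:lo[3],lo[0]:lo[2]]
    ys,xs=np.where(mm);print(tag,len(ys))
    for y in range(ys.min(),ys.max()+1):
        x=xs[ys==y]
        if len(x): print(y,x.min(),x.max(),onz(ci,[[x.mean(),y]],.068,1)[0][:2], im[y,int(x.mean())])
ci=pickle.load(open('pics/w_r1.pkl','rb'))
e=onz(ci,[[278,43.5],[414,49]],.03,1);d=e[1]-e[0];print('rack front',e,np.degrees(np.arctan2(d[0],-d[1])), 'rackyaw = -that?')
o=r.get_obs();T=onz(ci,[[289.5,34],[348,34]],.154,1);print('tips',T,np.linalg.norm(T[0]-T[1]))
M=R.from_rotvec(o['orientation']).as_matrix();print('in tool',(T-o['tcp_pos'])@M)
im=cv2.imread('pics/w_rack.png');cv2.imwrite('pics/cc.png',cv2.resize(im[105:205,365:465],None,fx=6,fy=6,interpolation=2))
```

```text
w_r1 66
2 311 311 [0.5809 0.2496] [129 147 183]
3 311 311 [0.5801 0.2497] [129 144 182]
4 311 311 [0.5794 0.2499] [122 136 182]
5 311 311 [0.5786 0.25  ] [119 133 184]
6 311 311 [0.5778 0.2502] [119 131 183]
7 311 312 [0.577 0.25 ] [116 131 183]
8 311 312 [0.5763 0.2501] [109 123 177]
9 311 312 [0.5755 0.2502] [113 128 181]
10 311 312 [0.5747 0.2504] [111 124 178]
11 311 312 [0.574  0.2505] [107 121 175]
12 311 312 [0.5732 0.2506] [105 116 174]
13 311 312 [0.5725 0.2508] [106 117 172]
14 311 312 [0.5717 0.2509] [103 115 170]
15 311 312 [0.571 0.251] [100 113 171]
16 311 312 [0.5702 0.2512] [ 98 110 168]
17 311 312 [0.5695 0.2513] [ 97 108 166]
18 304 311 [0.5693 0.2542] [194 210 234]
19 304 312 [0.5683 0.2533] [189 207 232]
20 304 312 [0.5676 0.2534] [189 208 231]
21 304 312 [0.5669 0.2535] [188 207 231]
22 304 312 [0.5661 0.2537] [188 206 232]
23 304 312 [0.5654 0.2538] [190 209 232]
24 304 312 [0.5646 0.2539] [188 208 232]
25 304 312 [0.5639 0.2541] [188 206 231]
26 304 312 [0.5632 0.2542] [188 205 231]
27 304 312 [0.5624 0.2543] [189 206 232]
28 304 312 [0.5617 0.2543] [189 207 231]
29 304 312 [0.561  0.2546] [187 206 231]
30 304 311 [0.5604 0.2558] [192 209 234]
31 311 311 [0.5592 0.2535] [ 79  87 142]
w_rack 57
149 393 395 [0.5779 0.2605] [ 51  54 103]
150 391 397 [0.5769 0.2591] [ 40  41 100]
151 389 396 [0.5739 0.2594] [29 34 95]
152 387 395 [0.5709 0.2597] [34 35 95]
153 386 393 [0.5679 0.2599] [35 38 97]
154 384 391 [0.5642 0.2607] [31 35 97]
155 385 390 [0.5632 0.2594] [ 37  42 103]
156 386 392 [0.5637 0.2569] [ 91 104 154]
157 387 392 [0.5632 0.2551] [141 161 187]
rack front [[0.5631 0.281  0.03  ]
 [0.5413 0.1712 0.03  ]] -11.206534859271551 rackyaw = -that?
tips [[0.5397 0.2639 0.154 ]
 [0.5353 0.24   0.154 ]] 0.024331275274702593
in tool [[ 0.1088 -0.0107 -0.0104]
 [ 0.1088  0.0137 -0.0104]]
```

View pics/cc.png

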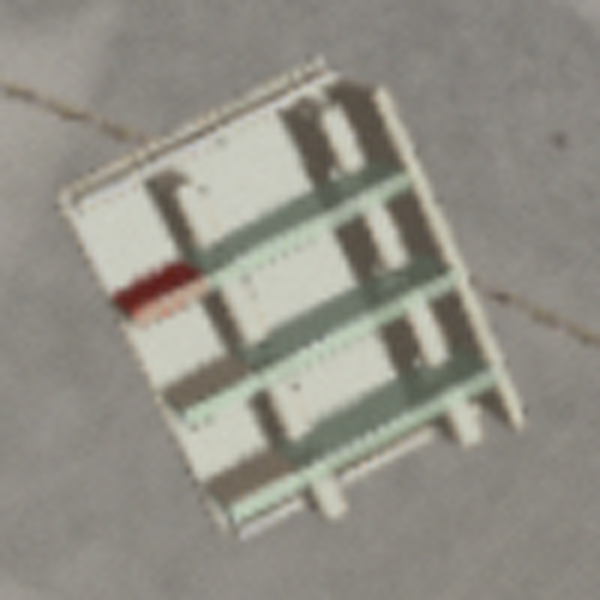

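Run:
```python
from h import *
import pickle
im=cv2.imread('pics/w_r1.png');ci=pickle.load(open('pics/w_r1.pkl','rb'))
for y in(1,5,15,19,25,30,32,35): print(y,[tuple(im[y,x]) for x in range(302,315)])
o=r.get_obs()
a,b=onz(ci,[[307.7,30.8],[308.3,2]],.068,1);print(a,b,np.degrees(np.arctan2(*(b-a)[1::-1])))
for p in ([289.5,34],[348,34]):
  x,y=map(int,p);print([im[yy,x].tolist() for yy in range(26,42)])
for y in (40,80):
  print(y,[int(im[y,x].mean()) for x in range(284,300)],[int(im[y,x].mean()) for x in range(340,356)])
```

```text
1 [(np.uint8(152), np.uint8(173), np.uint8(185)), (np.uint8(112), np.uint8(126), np.uint8(138)), (np.uint8(98), np.uint8(108), np.uint8(135)), (np.uint8(180), np.uint8(197), np.uint8(220)), (np.uint8(196), np.uint8(210), np.uint8(232)), (np.uint8(198), np.uint8(214), np.uint8(233)), (np.uint8(198), np.uint8(213), np.uint8(232)), (np.uint8(194), np.uint8(214), np.uint8(232)), (np.uint8(188), np.uint8(206), np.uint8(226)), (np.uint8(138), np.uint8(155), np.uint8(186)), (np.uint8(140), np.uint8(150), np.uint8(160)), (np.uint8(202), np.uint8(207), np.uint8(207)), (np.uint8(190), np.uint8(199), np.uint8(201))]
5 [(np.uint8(87), np.uint8(101), np.uint8(109)), (np.uint8(90), np.uint8(99), np.uint8(111)), (np.uint8(105), np.uint8(115), np.uint8(145)), (np.uint8(180), np.uint8(195), np.uint8(226)), (np.uint8(193), np.uint8(207), np.uint8(233)), (np.uint8(190), np.uint8(204), np.uint8(232)), (np.uint8(190), np.uint8(208), np.uint8(233)), (np.uint8(190), np.uint8(208), np.uint8(232)), (np.uint8(180), np.uint8(199), np.uint8(227)), (np.uint8(119), np.uint8(133), np.uint8(184)), (np.uint8(124), n
[... 3935 characters left out ...]
, 236, 234], [216, 217, 216], [139, 139, 139], [70, 71, 73], [57, 60, 58], [55, 55, 57], [57, 57, 55], [60, 61, 60], [58, 58, 60], [56, 58, 58], [52, 54, 55]]
[[106, 122, 133], [107, 121, 132], [105, 121, 131], [106, 121, 132], [107, 124, 133], [102, 116, 127], [79, 89, 95], [63, 68, 68], [58, 58, 62], [59, 62, 62], [58, 59, 60], [59, 63, 63], [55, 58, 58], [57, 61, 62], [54, 60, 61], [56, 60, 60]]
40 [223, 174, 80, 58, 55, 57, 56, 53, 47, 75, 172, 224, 234, 235, 236, 236] [235, 234, 219, 121, 62, 59, 58, 54, 58, 58, 66, 113, 174, 221, 233, 235]
80 [168, 185, 184, 136, 81, 55, 54, 51, 50, 48, 46, 53, 113, 158, 178, 175] [172, 133, 74, 45, 51, 54, 54, 58, 56, 74, 123, 172, 173, 175, 172, 174]
```

Run:
```python
from h import *
to([.4384,.2810,.048],-11.3);to([.4727,.2742,.048],-11.3)
```

```text
clock 12.65 now [0.4308 0.2731 0.1434] yaw -10.41 -> shift [ 0.0059 -0.0091  0.0955] spin 0.0155 rows 2.3 0.1
clock 12.65 now [0.4308 0.2731 0.1434] yaw -10.41 -> shift [ 0.0409 -0.0086  0.0955] spin 0.0155 rows 2.5 0.1
```

>>> play_rows(
  targets="-0.1 0 -0.009 0.03 0.016; -0.1 0 -0.009 0.06 0.016; -0.1 0 -0.009 0.09 0.016; -0.1 0 -0.009 0.095 0.016; -0.1 0 -0.009 0.095 0.016; -0.1 0 -0.009 0.095 0.016",
)

```text
clock: 13.15
tcp_pos: [0.4328, 0.2828, 0.049]
orientation: [-3.124, 0.309, -0.003]
contact_force: [-0.8, 0.5, -0.4]
grip_width: 0.0468
gripper_force: 6.1
```

Run:
```python
from h import *
to([.4727,.2742,.048],-11.3)
import pickle
o=r.get_obs();ci,im=snap('w_r2')
b,g,rr=[im[:,:,i].astype(int) for i in range(3)]
print('proj plate end',proj(ci,[[.5598,.2557,.068],[.5794,.2518,.068]],1))
for y in range(0,60,6):
    dark=[x for x in range(255,385) if im[y,x].mean()<75]; pink=[x for x in range(290,330) if rr[y,x]-b[y,x]>30]
    print(y,dark[:1],[dark[i:i+2] for i in range(len(dark)-1) if dark[i+1]-dark[i]>3],dark[-1:],pink[:1],pink[-1:])
```

```text
clock 13.15 now [0.4328 0.2828 0.049 ] yaw -11.28 -> shift [0.0408 0.0006 0.0011] spin 0.0003 rows 1.0 0.0
proj plate end [[321.0924 -16.0326]
 [321.0465 -56.3969]]
0 [] [] [] [] []
6 [] [] [] [] []
12 [] [] [] [] []
18 [] [] [] [290] [329]
24 [] [] [] [] []
30 [] [] [] [] []
36 [286] [[292, 345]] [350] [] []
42 [286] [[293, 344]] [350] [] []
48 [287] [[293, 344]] [350] [] []
54 [287] [[294, 344]] [350] [] []
```

>>> play_rows(
  targets="-0.1 0.015 0.001 0 0; -0.1 0.03 0.001 0 0; -0.1 0.041 0.001 0 0; -0.1 0.041 0.001 0 0; -0.1 0.041 0.001 0 0; 0.05 0.041 0.001 0 0; 0.15 0.041 0.001 0 0; 0.4 0.041 0.001 0 0",
  squeeze=50,
)

```text
clock: 13.87
tcp_pos: [0.4705, 0.2737, 0.0469]
orientation: [-3.126, 0.307, 0.001]
contact_force: [-0.2, -0.2, 0.2]
grip_width: 0.0379
gripper_force: 52.0
```

>>> play_rows(
  targets="0.4 0 0 0 0; 0.4 0 0 0 0; 0.4 0 0 0 0",
)

```text
clock: 14.12
tcp_pos: [0.4709, 0.2735, 0.0468]
orientation: [3.127, -0.307, -0.001]
contact_force: [0.3, 0.3, 0.2]
grip_width: 0.0379
gripper_force: 52.0
```

>>> play_rows(
  targets="0.4 0 0 -0.006 0; 0.4 0 0 -0.012 0; 0.4 0 0 -0.02 0; 0.4 0 0 -0.03 0; 0.4 0 0 -0.03 0; 0.4 0 0 -0.03 0",
)

```text
clock: 14.62
tcp_pos: [0.4717, 0.2738, 0.0777]
orientation: [-3.125, 0.307, -0.002]
contact_force: [0.6, 0.0, -1.3]
grip_width: 0.0382
gripper_force: 51.8
```

Run:
```python
from h import *
o=r.get_obs();print(o['tcp_pos'],o['contact_force'],o['grip_width'],o['joints'])
ci,im=snap('w_r3')
for y in (0,5,10,15,20,25,30,33,36,40,50,60,70): print(y,[ '%d,%d,%d'%tuple(im[y,x]) for x in range(306,332,2)])
```

```text
[0.4717 0.2738 0.0777] [ 0.6471  0.0161 -1.3007] 0.03816515384459752 [-1.2509  0.6143  0.8202  2.0324 -0.6499  0.7715 -1.8002]
0 ['223,227,226', '223,228,226', '221,227,226', '203,221,208', '218,228,222', '215,226,221', '215,228,221', '213,229,220', '199,219,205', '195,202,201', '222,227,226', '222,227,226', '223,228,226']
5 ['223,227,227', '224,227,226', '220,226,225', '201,219,207', '216,227,221', '218,227,222', '215,228,221', '214,228,220', '200,220,207', '194,203,200', '221,227,226', '222,228,227', '223,227,226']
10 ['222,227,226', '223,227,226', '222,227,226', '202,220,209', '219,228,224', '219,228,223', '215,228,221', '214,229,220', '201,221,207', '191,200,197', '224,228,227', '223,229,227', '224,228,227']
15 ['224,228,226', '225,229,228', '222,227,225', '199,219,206', '219,227,224', '217,228,223', '215,228,221', '214,228,220', '202,222,211', '194,203,200', '223,228,227', '224,228,228', '224,228,227']
20 ['224,228,227', '222,227,225', '218,223,227', '153,173,211', '183,199,226', '178,196,223', '177,196,223', '179,200,223', '168,191,216', '121,128,183', '225,229,228', '225,229,2
[... 810 characters left out ...]
57,60,59', '57,60,89', '162,179,208', '185,198,227', '181,198,225', '183,201,226', '178,198,223', '169,191,220', '79,90,153', '60,64,66', '58,59,59', '54,61,60']
50 ['58,61,65', '57,61,61', '57,64,76', '139,158,208', '184,200,228', '185,199,227', '180,198,225', '178,199,224', '171,193,220', '81,92,157', '52,56,62', '56,64,63', '60,64,65']
60 ['50,55,58', '51,53,53', '56,59,74', '122,141,210', '184,198,228', '181,200,227', '182,199,226', '179,200,224', '176,195,222', '89,101,167', '57,59,66', '58,61,62', '57,61,63']
70 ['58,59,63', '55,57,58', '55,60,74', '120,138,201', '186,200,229', '185,201,229', '184,197,227', '179,200,224', '178,196,224', '94,107,179', '59,59,71', '51,55,58', '61,62,63']
```

>>> play_rows(
  targets="0.4 0 0 -0.02 0; 0.4 0 0 -0.05 0; 0.4 0 0 -0.09 0; 0.4 0 0 -0.13 0; 0.4 0 0 -0.17 0; 0.4 0 0 -0.21 0.06; 0.4 0 0.02 -0.24 0.16; 0.4 0 0.05 -0.25 0.26",
)

```text
clock: 15.33
tcp_pos: [0.4635, 0.2268, 0.3307]
orientation: [-3.056, 0.71, -0.007]
contact_force: [1.4, -1.0, 0.2]
grip_width: 0.0382
gripper_force: 51.8
```

Run:
```python
from h import *
to([.50,0,.33],-60);to([.467,-.13,.22],-110)
```

```text
clock 15.33 now [0.4635 0.2268 0.3307] yaw -26.17 -> shift [0.1328 0.1875 0.0002] spin 0.5904 rows 5.5 4.7
clock 15.33 now [0.4635 0.2268 0.3307] yaw -26.17 -> shift [0.1601 0.3193 0.1097] spin 1.4631 rows 9.0 11.7
```

>>> play_rows(
  targets="0.4 0.02 0.035 0 0.1; 0.4 0.045 0.07 0 0.2; 0.4 0.075 0.105 0 0.3; 0.4 0.105 0.145 0 0.4; 0.4 0.13 0.185 0 0.52; 0.4 0.14 0.22 0 0.64; 0.4 0.15 0.255 0.02 0.76; 0.4 0.155 0.29 0.04 0.88",
)

```text
clock: 16.0
tcp_pos: [0.4762, -0.0974, 0.2925]
orientation: [-2.458, 1.952, -0.004]
contact_force: [0.4, 0.0, -0.9]
grip_width: 0.0381
gripper_force: 51.8
```

Run:
```python
from h import *
print(r.get_obs()['joints']);to([.467,-.13,.22],-110)
```

```text
[-1.0734  0.2632  1.3842  1.9709 -0.2877  1.1337 -2.4853]
clock 16.00 now [ 0.4762 -0.0974  0.2925] yaw -76.92 -> shift [0.0296 0.0166 0.0725] spin 0.5773 rows 1.9 4.6
```

>>> play_rows(
  targets="0.4 0.015 0.01 0.02 0.08; 0.4 0.03 0.02 0.045 0.16; 0.4 0.03 0.02 0.07 0.23; 0.4 0.03 0.02 0.07 0.23; 0.4 0.03 0.02 0.07 0.23",
)

```text
clock: 16.42
tcp_pos: [0.4621, -0.1289, 0.2214]
orientation: [2.226, -2.214, -0.003]
contact_force: [0.7, 0.1, 0.1]
grip_width: 0.0379
gripper_force: 51.8
```

Run:
```python
from h import *
print(r.get_obs()['joints']);to([.467,-.13,.22],-90)
ci,im=snap('w_s1')
print(ci['position'],proj(ci,[[.58,-.255,.122],[.58,-.255,.160],[.513,-.311,.19],[.59,-.19,.19]],1))
t=r.grab_frame('scene')[:,:,::-1];cv2.imwrite('pics/sc2.png',t)
cv2.imwrite('pics/mix.png',np.vstack([cv2.resize(im,None,fx=.9,fy=.9)]) )
```

```text
[-0.8746  0.3809  1.2847  2.0679 -0.4333  1.0084 -2.5043]
clock 16.42 now [ 0.4621 -0.1289  0.2214] yaw -89.70 -> shift [ 0.0011 -0.0049  0.0014] spin 0.0052 rows 0.1 0.0
[ 0.4627 -0.2102  0.3647] [[176.306   55.6668]
 [154.1167  49.8364]
 [234.7124 -54.521 ]
 [123.5855 145.5039]]
```

```bash
python3 -c "
import cv2
im=cv2.imread('pics/w_s1.png');cv2.imwrite('pics/w_s1b.png',cv2.resize(im[0:190,60:320],None,fx=3,fy=3,interpolation=2))"
```

```text
(no output)
```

View pics/w_s1b.png

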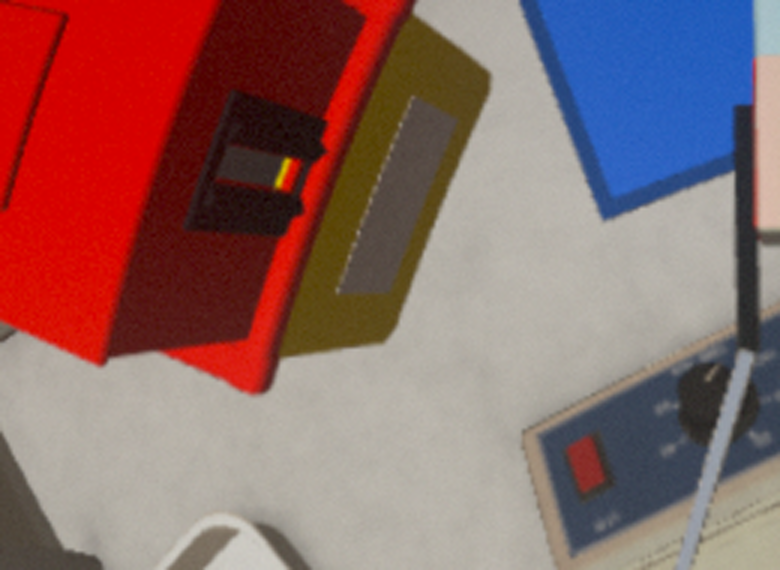

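Run:
```python
from h import *
import pickle
ci=pickle.load(open('pics/w_s1.pkl','rb'))
q=lambda *p: np.array(p)/3+[60,0]
a,b=onz(ci,[q(491,82),q(389,342)],.0,1);d=b-a;u=np.array([d[1],-d[0],0])/np.linalg.norm(d);mid=(a+b)/2
print('bottom front',a,b,np.linalg.norm(d),'yaw',np.degrees(np.arctan2(u[1],u[0])),'mid',mid)
for nm,p in(('flange corner',q(262,393)),('hood top left',q(103,363))): print(nm,[onz(ci,[p],z,1)[0] for z in(.12,.19)])
# slot: mouth plane offset s ahead of front-bottom edge
v=np.array([-u[1],u[0],0])
im=cv2.imread('pics/w_s1.png')
for s in(0,.01,.02):
    m=mid-u*s
    X=[m+v*y+[0,0,z] for z in(.122,.141,.16) for y in(-.0045,0,.0045)]
    print('s',s,((proj(ci,X,1)-[60,0])*3).round(0).tolist())
# intersect slot-strip pixels with front-normal midplane -> depth
for p in((228,165),(262,170),(297,176)):
    ry=ray(ci,[q(*p)],1)[0]; t=((mid-ci['position'])@v)/(ry@v); X=ci['position']+ry*t; print('strip',p,X,'depth along u',(X-mid)@u)
# rows through lips
for y in (50,52,54,56,58,60,62): print(y,[int(im[y,x].mean()) for x in range(118,172,2)])
```

```text
bottom front [ 0.5764 -0.3063  0.    ] [ 0.622  -0.2019  0.    ] 0.11394247705655525 yaw -23.589930997889425 mid [ 0.5992 -0.2541  0.    ]
flange corner [array([ 0.6127, -0.1931,  0.12  ]), array([ 0.5698, -0.198 ,  0.19  ])]
hood top left [array([ 0.6754, -0.2081,  0.12  ]), array([ 0.6145, -0.2087,  0.19  ])]
s 0 [[295.0, 164.0], [290.0, 179.0], [284.0, 194.0], [262.0, 157.0], [256.0, 173.0], [250.0, 189.0], [224.0, 148.0], [218.0, 166.0], [212.0, 183.0]]
s 0.01 [[323.0, 174.0], [317.0, 189.0], [312.0, 204.0], [291.0, 166.0], [285.0, 182.0], [279.0, 199.0], [254.0, 158.0], [248.0, 175.0], [242.0, 193.0]]
s 0.02 [[352.0, 183.0], [346.0, 198.0], [340.0, 214.0], [321.0, 176.0], [315.0, 192.0], [309.0, 209.0], [285.0, 168.0], [279.0, 186.0], [273.0, 203.0]]
strip (228, 165) [ 0.6052 -0.2567  0.1459] depth along u 0.006523226141079335
strip (262, 170) [ 0.6094 -0.2586  0.1208] depth along u 0.011141725539133233
strip (297, 176) [ 0.613  -0.2601  0.0926] depth along u 0.015072177653260268
50 [28, 33, 31, 27, 38, 33, 37, 15, 23, 47, 44, 45, 45, 40, 36, 31, 26, 23, 25, 30, 18, 21, 23, 24, 20, 46, 70]
52 [33, 32, 31, 31, 35, 29, 35, 23, 37, 47, 48, 47, 45, 45, 47, 47, 45, 45, 47, 50, 37, 31, 26, 18, 35, 70, 68]
54 [33, 27, 31, 26, 31, 36, 18, 20, 44, 43, 47, 42, 48, 42, 44, 45, 47, 47, 96, 106, 76, 49, 33, 50, 77, 73, 55]
56 [33, 31, 34, 34, 28, 34, 20, 30, 43, 45, 44, 43, 43, 41, 45, 47, 44, 50, 127, 87, 74, 30, 42, 75, 80, 66, 50]
58 [38, 39, 37, 26, 35, 29, 23, 39, 42, 47, 47, 45, 49, 44, 44, 50, 45, 71, 116, 79, 60, 40, 55, 79, 73, 62, 44]
60 [31, 32, 30, 33, 32, 23, 25, 32, 29, 32, 41, 45, 45, 47, 46, 43, 43, 114, 93, 75, 39, 38, 75, 80, 72, 50, 39]
62 [35, 31, 38, 32, 32, 28, 28, 28, 20, 25, 25, 29, 24, 33, 29, 37, 39, 82, 78, 67, 39, 41, 82, 77, 62, 52, 34]
```

Run:
```python
from h import *
to([.4788,-.2027,.30],-23.6)
```

```text
clock 16.52 now [ 0.4639 -0.1286  0.2231] yaw -89.58 -> shift [ 0.0742 -0.0144 -0.0768] spin -1.1516 rows 2.6 9.2
```

>>> play_rows(
  targets="0.4 0 0 -0.03 0; 0.4 0 0 -0.06 0; 0.4 0 0 -0.077 -0.12; 0.4 0.02 0 -0.077 -0.24; 0.4 0.04 0 -0.077 -0.36; 0.4 0.06 0 -0.077 -0.48; 0.4 0.07 -0.01 -0.077 -0.6; 0.4 0.074 -0.014 -0.077 -0.72",
)

```text
clock: 17.18
tcp_pos: [0.4789, -0.2041, 0.3011]
orientation: [-2.868, 1.279, -0.006]
contact_force: [0.2, 0.9, -0.4]
grip_width: 0.0383
gripper_force: 51.8
```

>>> play_rows(
  targets="0.4 0 0 0 -0.12; 0.4 0 0 0 -0.24; 0.4 0 0 0 -0.36; 0.4 0 0 0 -0.432; 0.4 0 0 0 -0.432; 0.4 0 0 0 -0.432",
)

```text
clock: 17.68
tcp_pos: [0.4781, -0.2025, 0.3002]
orientation: [-3.074, 0.647, -0.004]
contact_force: [-0.5, 0.1, -0.9]
grip_width: 0.0383
gripper_force: 51.8
```

Run:
```python
from h import *
import pickle
print(r.get_obs()['joints']);to([.4788,-.2027,.30],-23.6)
ci,im=snap('w_s2')
# classify columns per row: R red, r dark red, Y yellow, K black, G gray, P pinkish plate
def cl(p):
    b,g,rr=map(int,p)
    if rr-b>100: return 'Y' if g>70 else 'R'
    if rr-b>30: return 'y' if g-b>25 else ('p' if rr>150 else 'r')
    if b-rr>25: return 'B'
    return 'K' if max(b,g,rr)<75 else ('g' if rr<140 else 'w')
for y in range(0,110,4): print('%3d'%y,''.join(cl(im[y,x]) for x in range(220,420,2)))
u=np.array([.9164,-.4002,0]);S=np.array([.5988,-.2551,0])
print(proj(ci,[S+[0,0,.122],S+[0,0,.16],S+.02*u+[0,0,.16]],1))
```

```text
[-0.5687  0.2184  1.009   1.8851 -0.2038  1.1446 -1.4713]
clock 17.68 now [ 0.4781 -0.2025  0.3002] yaw -23.76 -> shift [ 0.0007 -0.0001  0.0002] spin -0.0028 rows 0.0 0.0
  0 wwwwwwwwwwwwwwwwwwpRRRRRRRRRRRRRRRRRRRRRRRRRRRppppppRRRRRRRRRRRRRRRRRRRRRRRRRRRRRwwwwwwwwwwwwwwwwwww
  4 wwwwwwwwwwwwwwwwwwpRRRRRRRRRRRRRRRRRRRRRRRRRRRppppppRRRRRRRRRRRRRRRRRRRRRRRRRRRRRwwwwwwwwwwwwwwwwwww
  8 wwwwwwwwwwwwwwwwwwpRRRRRRRRRRRRRRRRRRRRRRRRRRRppppppRRRRRRRRRRRRRRRRRRRRRRRRRRRRRwwwwwwwwwwwwwwwwwww
 12 wwwwwwwwwwwwwwwwwwpRRRRRRRRRRRRRRRRRRRRRRRRRRRppppppRRRRRRRRRRRRRRRRRRRRRRRRRRRRRwwwwwwwwwwwwwwwwwww
 16 wwwwwwwwwwwwwwwwwwpRRRRRRRRRRRRRRRRRRRRRRRRRRRppppppRRRRRRRRRRRRRRRRRRRRRRRRRRRRRwwwwwwwwwwwwwwwwwww
 20 wwwwwwwwwwwwwwwwwwpRRRRRRRRRRRRRRRRRRRRRRRRRRRppppppRRRRRRRRRRRRRRRRRRRRRRRRRRRRRwwwwwwwwwwwwwwwwwww
 24 wwwwwwwwwwwwwwwwwwpRRRRRRRRRRRRRRRRRRRRRRRRRRRppppppRRRRRRRRRRRRRRRRRRRRRRRRRRRRRwwwwwwwwwwwwwwwwwww
 28 wwwwwwwwwwwwwwwwwwpRRRRRRRRRRRRRRRRRRRRRRRRRRRppppppRRRRRRRRRRRRRRRRRRRRRRRRRRRRRwwwwwwwwwwwwwwwwwww
 32 wwwwwwwwwwwwwwwwwwYRRRRRRRRRRRRRRRRRRRRRRRRRRRppppppRRRRRRRRRRRRRRRRRRRRRRRRRRRRRwww
[... 1375 characters left out ...]
BBBBBB
 88 wwwwwwwwwwwwwwwwwwwwwwwwwwwwwwwwwwwwwwwwwwwKKKgwwwwwgKKKwwwwwwwwwwwwwwBBBBBBBBBBBBBBBBBBBBBBBBBBBBBB
 92 wwwwwwwwwwwwwwwwwwwwwwwwwwwwwwwwwwwwwwwwwwwKKKgwwwwwwKKKwwwwwwwwwwwgBBBBBBBBBBBBBBBBBBBBBBBBBBBBBBBB
 96 wwwwwwwwwwwwwwwwwwwwwwwwwwwwwwwwwwwwwwwwwwwKKKgwwwwwwKKKgwwwwwwwwgBBBBBBBBBBBBBBBBBBBBBBBBBBBBBBBBBB
100 wwwwwwwwwwwwwwwwwwwwwwwwwwwwwwwwwwwwwwwwwwwKKKgwwwwwwKKKwwwwwwwBBBBBBBBBBBBBBBBBBBBBBBBBBBBBBBBBBBBB
104 wwwwwwwwwwwwwwwwwwwwwwwwwwwwwwwwwwwwwwwwwwwKKKgwwwwwwKKKwwwwwBBBBBBBBBBBBBBBBBBBBBBBBBBBBBBBBBBBBBBB
108 wwwwwwwwwwwwwwwwwwwwwwwwwwwwwwwwwwwwwwwwwwwKKKgwwwwwwKKKwwwBBBBBBBBBBBBBBBBBBBBBBBBBBBBBBBBBBBBBBBBB
[[318.2609  53.1247]
 [318.0245  46.6714]
 [317.9637  25.8225]]
```

```bash
cat > sub.py <<'E'
from h import *
def edges(row,lo,hi,ch=None):
    s=row.astype(float); s=np.convolve(s,[.25,.5,.25],'same'); g=np.gradient(s)[lo:hi]; i=np.abs(g).argmax()
    j=slice(max(i-2,0),i+3); w=np.abs(g[j]); return lo+(np.arange(len(g))[j]*w).sum()/w.sum()
E
python3 - <<'E'
from sub import *
im=cv2.imread('pics/w_s2.png').astype(float)
f=lambda y,lo,hi,c: edges(im[y-1:y+2,:,c].mean(0),lo,hi)
for y in (3,10,17,24,31,38):
    a,b=f(y,248,266,0),f(y,374,392,0);p,q=f(y,305,316,1),f(y,319,330,1)
    print(y,'hood %.2f %.2f mid %.2f'%(a,b,(a+b)/2),'plate %.2f %.2f mid %.2f'%(p,q,(p+q)/2))
for y in (46,48,50,52,54): print(y,[''.join('%4d'%im[y,x,2] for x in range(294,312)),''.join('%4d'%im[y,x,2] for x in range(328,348))])
for y in (60,68,76,84,92,100): print(y,'tips %.2f %.2f'%(f(y,300,311,2),f(y,327,337,2)))
# front edge of flange, tilt
col=lambda x: edges(im[:,x-1:x+2,0].mean(1),55,75)
for x in(262,270,300,345,360,375): print(x,'%.2f'%edges(im[:,x-1:x+2,2].mean(1)-im[:,x-1:x+2,0].mean(1),54,76),'top/front %.2f'%edges(im[:,x-1:x+2,2].mean(1),36,56))
E
```

```text
3 hood 256.63 380.74 mid 318.68 plate 310.69 323.22 mid 316.95
10 hood 256.25 380.82 mid 318.53 plate 310.68 323.24 mid 316.96
17 hood 256.19 380.99 mid 318.59 plate 310.96 323.28 mid 317.12
24 hood 255.98 380.89 mid 318.44 plate 311.14 323.33 mid 317.24
31 hood 255.96 381.14 mid 318.55 plate 311.24 323.57 mid 317.40
38 hood 255.85 380.98 mid 318.42 plate 311.19 323.56 mid 317.38
46 ['  89  86  90  89  86  85  80  80  82  82  66  56  58  56  57  58  93 147', '  53  51  55  60  77  83  78  75  80  80  81  81  87  87  87  87  86  90  87  83']
48 ['  88  87  87  85  76  59  50  54  54  52  55  56  56  53  60  59  86 143', '  55  53  55  53  55  49  56  54  54  54  58  72  84  89  88  89  88  90  88  89']
50 ['  89  87  90  84  87  73  54  52  52  50  50  57  58  56  58  59  81 136', '  58  53  53  56  50  47  47  46  49  50  66  78  90  86  85  90  89  85  84  86']
52 ['  88  88  88  90  85  81  72  54  51  47  48  50  50  53  57  56  76 134', '  56  56  53  55  49  49  49  48  47  61  74  87  86  89  87  85  85  88  90  86']
54 [' 109 113 115 119 115 118 111  94  59  47  51  55  56  53  52  58  72 131', '  49  57  56  54  49  48  48  50  63  89 102 104 104 102 103 103 101  98  99  99']
60 tips 304.19 331.35
68 tips 309.68 331.59
76 tips 304.36 331.62
84 tips 304.72 331.66
92 tips 304.88 331.70
100 tips 304.88 331.73
262 64.01 top/front 43.93
270 62.84 top/front 43.80
300 61.95 top/front 54.18
345 54.99 top/front 54.33
360 55.38 top/front 54.58
375 64.04 top/front 43.85
```

>>> play_rows(
  targets="0.4 -0.03 0 0 0.018; 0.4 -0.065 -0.001 0 0.018; 0.4 -0.07 -0.0023 0.03 0.018; 0.4 -0.07 -0.0023 0.07 0.018; 0.4 -0.07 -0.0023 0.11 0.018; 0.4 -0.07 -0.0023 0.15 0.018; 0.4 -0.07 -0.0023 0.164 0.018; 0.4 -0.07 -0.0023 0.164 0.018",
)

```text
clock: 18.4
tcp_pos: [0.412, -0.1718, 0.1324]
orientation: [3.066, -0.675, -0.01]
contact_force: [0.6, 0.2, -0.2]
grip_width: 0.0381
gripper_force: 51.8
```

>>> play_rows(
  targets="0.4 0 0 0 0; 0.4 0 0 0 0; 0.4 0 0 0 0",
)

```text
clock: 18.65
tcp_pos: [0.4157, -0.1728, 0.1366]
orientation: [-3.068, 0.674, -0.005]
contact_force: [0.3, -0.2, -0.1]
grip_width: 0.0382
gripper_force: 51.8
```

Run:
```python
from h import *
print(r.get_obs()['joints']);to([.418,-.176,.136],-24.8)
for n in('scene','top'):
    im=r.grab_frame(n)[:,:,::-1];cv2.imwrite(f'pics/{n}3.png',im)
```

```text
[-0.5099  0.344   0.9284  2.21   -0.405   0.7588 -1.313 ]
clock 18.65 now [ 0.4157 -0.1728  0.1366] yaw -24.76 -> shift [0.0034 0.002  0.0006] spin 0.0006 rows 0.1 0.0
```

>>> play_rows(
  targets="0.4 0.008 0 0 0; 0.4 0.016 0 0 0; 0.4 0.024 0 0 0; 0.4 0.03 0 0 0; 0.4 0.036 0 0 0; 0.4 0.042 0 0 0; 0.4 0.046 0 0 0; 0.4 0.046 0 0 0",
)

```text
clock: 19.42
tcp_pos: [0.4569, -0.1924, 0.135]
orientation: [3.068, -0.674, 0.001]
contact_force: [0.5, -0.1, -1.3]
grip_width: 0.0382
gripper_force: 51.7
```

```bash
cat > asc.py <<'E'
from sub import *
def cl(p):
    b,g,rr=map(int,p)
    if rr-b>100: return 'Y' if g>70 else 'R'
    if rr-b>30: return 'y' if g-b>25 else ('p' if rr>150 else 'r')
    if b-rr>25: return 'B'
    return 'K' if max(b,g,rr)<75 else ('g' if rr<140 else 'w')
def asc(im,ys,xs):
    for y in ys: print('%3d'%y,''.join(cl(im[y,x]) for x in xs))
E
python3 - <<'E'
from asc import *
print(r.get_obs()['contact_force'],r.get_obs()['moment']); to([.418,-.176,.136],-24.8)
ci,im=snap('w_s3'); asc(im,range(0,80,3),range(260,380))
E
```

```text
[ 0.505  -0.0847 -1.2748] [0.0498 0.1201 0.0181]
clock 19.42 now [ 0.4569 -0.1924  0.135 ] yaw -24.77 -> shift [-0.0422  0.0015 -0.0011] spin 0.0005 rows 1.0 0.0
  0 yyyyyyyyyyyyyyyyyyyyyyyyyyypyyypppppppppprrggggggggwwwwwwwwwwwwwggggggggggggggggggggggggggggggggggwrrgggggrryyyyyyyyyyyy
  3 yyyggggggggggggggggggggggggggggggggggggggggggggggggwwwwwwwwwwwwwgggggggggggggggggggggggggggggggggggggggggggryyyyyyyyyyyy
  6 yyyyyggggggggggggggggggggggggggggggggggggggggggggggwwwwwwwwwwwwwggggggggggggggggggggggggggggggggggggggggggyyyyyyyyyyyyyy
  9 yyyyyyrggggggggggggggggggggggggggggggggggggggggggggwwwwwwwwwwwwwggggggggggggggggggggggggggggggggggggggggryyyyyyyyyyyyyyy
 12 yyyyyyyygggggggggggggggggggggggggggggggggggggggggggwwwwwwwwwwwwwgggggggggggggggggggggggggggggggggggggggyyyyyyyyyyyyyyyyy
 15 yyyyyyyyyyggggggggggggggggggggggggggggggggggggggggggwwwwwwwwwwwwgggggggggggggggggggggggggggggggggggggryyyyyyyyyyyyyyyyyy
 18 yyyyyyyyyyyyrggrgrrgrrryyyyyyyyyyyyyyyyyyyyyyyyyyyyywwwwwwwwwwwwyyyyyyyyyyyyyyyyyyyyyyyyyyyyyyyyyyyyyyyyyyyyyyyyyyyyyyyy
 21 yyyyyyyyyyyyyyyyyyyyyyyyyyyyyyyyyyyyyyyyyyyyyyyyyyyYppppppp
[... 1736 characters left out ...]
gKKKKgppppppppppppprrKKKKKgwwwwwwwwwwwwwwwwwwwwwwwwwwwwwwwwwwwwwBBBBBBBBBBB
 66 wwwwwwwwwwwwwwwwwwwwwwwwwwwwwwwwwwwwwwwwwwwwwgKKKKgpppppppppppppprKKKKKgwwwwwwwwwwwwwwwwwwwwwwwwwwwwwwwwwwBBBBBBBBBBBBBB
 69 wwwwwwwwwwwwwwwwwwwwwwwwwwwwwwwwwwwwwwwwwwwwwgKKKKgpppppppppppppprKKKKKgwwwwwwwwwwwwwwwwwwwwwwwwwwwwwwwBBBBBBBBBBBBBBBBB
 72 wwwwwwwwwwwwwwwwwwwwwwwwwwwwwwwwwwwwwwwwwwwwwgKKKKKpppppppppppppprKKKKKgwwwwwwwwwwwwwwwwwwwwwwwwwwwwBBBBBBBBBBBBBBBBBBBB
 75 wwwwwwwwwwwwwwwwwwwwwwwwwwwwwwwwwwwwwwwwwwwwwgKKKKKrpppppppppppprgKKKKKgwwwwwwwwwwwwwwwwwwwwwwwwgBBBBBBBBBBBBBBBBBBBBBBB
 78 wwwwwwwwwwwwwwwwwwwwwwwwwwwwwwwwwwwwwwwwwwwwwgKKKKKKgggggggggggggKKKKKKgwwwwwwwwwwwwwwwwwwwwwBBBBBBBBBBBBBBBBBBBBBBBBBBB
```

Run:
```python
from asc import *
import pickle
ci=pickle.load(open('pics/w_s1.pkl','rb'))
mid=np.array([.5992,-.2541,0]);u=np.array([.9164,-.4002,0]);v=np.array([.4002,.9164,0])
for p in((413,95),(457,122),(390,293),(340,292),(491,82),(389,342),(222,147),(215,180),(300,160),(275,188),(232,92),(187,228)):
    ry=ray(ci,[np.array(p)/3+[60,0]],1)[0];t=((mid-ci['position'])@u)/(ry@u);X=ci['position']+ry*t-mid;print(p,'lat %.4f z %.4f'%(X@v,X[2]))
ci=pickle.load(open('pics/w_s3.pkl','rb')); o=r.get_obs()
for p in((263,3),(367,3),(268,12),(363,12)):
    ry=ray(ci,[p],1)[0];t=((mid-ci['position'])@u)/(ry@u);X=ci['position']+ry*t-mid;print(p,'lat %.4f z %.4f'%(X@v,X[2]))
for p in([316.7,30],[317.2,70]): 
    X=onz(ci,[p],.156,1)[0]; print('plate',X,'lat',(X-mid)@v)
```

```text
(413, 95) lat -0.0373 z 0.0639
(457, 122) lat -0.0360 z 0.0165
(390, 293) lat 0.0354 z 0.0169
(340, 292) lat 0.0348 z 0.0622
(491, 82) lat -0.0570 z 0.0001
(389, 342) lat 0.0570 z 0.0001
(222, 147) lat -0.0047 z 0.1610
(215, 180) lat 0.0037 z 0.1590
(300, 160) lat -0.0060 z 0.1202
(275, 188) lat 0.0032 z 0.1284
(232, 92) lat -0.0183 z 0.1654
(187, 228) lat 0.0165 z 0.1645
(263, 3) lat 0.0351 z 0.0595
(367, 3) lat -0.0387 z 0.0535
(268, 12) lat 0.0354 z 0.0354
(363, 12) lat -0.0391 z 0.0289
plate [ 0.5562 -0.2381  0.156 ] lat -0.002548237264906446
plate [ 0.5413 -0.2314  0.156 ] lat -0.0024066866870284666
```

>>> play_rows(
  targets="0.4 0.006 -0.0005 0 0; 0.4 0.012 -0.0005 0 0; 0.4 0.018 -0.0005 0 0; 0.4 0.023 -0.0005 0 0; 0.4 0.027 -0.0005 0 0; 0.4 0.03 -0.0005 0 0; 0.4 0.03 -0.0005 0 0",
)

```text
clock: 20.05
tcp_pos: [0.4842, -0.2043, 0.1351]
orientation: [3.068, -0.674, 0.001]
contact_force: [0.7, 0.4, -2.0]
grip_width: 0.0381
gripper_force: 51.7
```

Run:
```python
from asc import *
o=r.get_obs();print(o['contact_force'],o['moment']); to([.418,-.176,.136],-24.8)
ci,im=snap('w_s4'); asc(im,range(0,66,3),range(275,365))
```

```text
[ 0.6594  0.4183 -2.0477] [-0.0019  0.068  -0.0282]
clock 20.05 now [ 0.4842 -0.2043  0.1351] yaw -24.76 -> shift [-0.072   0.0021 -0.001 ] spin 0.0006 rows 1.7 0.0
  0 KKKKKKKKKKKKKKKKKKKKKKKKKrrrYYYYYYYYyyyyyyyyyyyyyYyrKKKKKKKKKKKKKKKKKKKKKKKKKKKKKKKrrrrrrr
  3 KKKKKKKKKKKKKKKKKKKKKKKKKKrryYYYYYYYyyyyyyyyyyyyyyrKKKKKKKKKKKKKKKKKKKKKKKKKKKKKKrrrrrrrrr
  6 KKKKKKKKKKKKKKKKKKKKKKKKKKrrrYYYYYYYyyyyyyyyyyyyyyrKKKKKKKKKKKKKKKKKKKKKKKKKKKKKrrrrrrrrrr
  9 KKKKKKKKKKKKKKKKKKKKKKKKKKKrrRYYYYYYyyyyyyyyyyyyyrrKKKKKKKKKKKKKKKKKKKKKKKKKKKKrrrrrrrrrrr
 12 rKKKKKKKKKKKKKKKKKKKKKKKKKKrrrRRRRRRYpppppppppppprrKKKKKKKKKKKKKKKKKKKKKKKKKKKrrrrrrrrrrrr
 15 rrKKKKKKKKKKKKKKKKKKKKKKKKKKrrRRRRRRppppppppppppprrKKKKKKKKKKKKKKKKKKKKKKKKKKrrrrrrrrrrrrr
 18 rrrKKKKKKKKKKKKKKKKKKKKKKKKKKrrrrrrrrwwwwwwwwwwwwKKKKKKKKKKKKKKKKKKKKKKKKKKrrrrrrrrrrrrrrr
 21 RRRRRrKKKKKKKKKKKKKKKKKKKKKKKKKKKKKrYpppppppppppprKKKKKKKKKKKKKKrrrrrrrrrrRRRRRRRRRRRRRRRR
 24 RRRRRRRRRRRRRRRRRRrKKKKKKKKrrRRRRRRRYppppppppppppRRRrKKKKKKKKrRRRRRRRRRRRRRRRRRRRRRRRRRRRR
 27 RRRRRRRRRRRRRRRRRRRRrKKrrRRRRRRRRRRRYppppppppppppRRRRRRRRrrrRRRRRRRRRRRRRRRR
[... 454 characters left out ...]
KKgggggggggrrrgggggggrrrrrgrrrrrggg
 45 gggggggggggggggggggggggggggggKKKKKKrrpppppppppppprrKKKKKKggggggggggggggggggggggggggggggggg
 48 gggggggggggggggggggggggggggggKKKKKKrrpppppppppppprrKKKKKKggggggggggggggggggggggggggggggggg
 51 ggggggggggggggggggggggggggggggKKKKKgrpppppppppppprrKKKKKKggggggggggggggggggggggggggggggryy
 54 yyyyyyyyyyyyyyyyyyyyyyyyyyyyyyKKKKKgrpppppppppppprrKKKKKKyyyyyyyyyyyyyyyyyyyyyyyyyyyyyyyyy
 57 yypppwwwwwwwwwwwwwwwwwwwwwwwwwKKKKKgrpppppppppppprrKKKKKgwwwwwwwwwwwwwwwwwwwwwwwwwwwwwwwww
 60 wwwwwwwwwwwwwwwwwwwwwwwwwwwwwwgKKKKKrpppppppppppprrKKKKKgwwwwwwwwwwwwwwwwwwwwwwwwwwwwwwwww
 63 wwwwwwwwwwwwwwwwwwwwwwwwwwwwwwgKKKKKppppppppppppprrKKKKKgwwwwwwwwwwwwwwwwwwwwwwwwwwwwwwwww
```

>>> play_rows(
  targets="0.4 0 -0.0008 0 0; 0.4 0 -0.0015 0 0; 0.4 0.002 -0.0015 0 0; 0.4 0.004 -0.0015 0 0; 0.4 0.004 -0.0015 0 0",
)

```text
clock: 20.52
tcp_pos: [0.4881, -0.2041, 0.135]
orientation: [-3.069, 0.673, -0.0]
contact_force: [0.9, 0.1, -1.4]
grip_width: 0.0383
gripper_force: 51.7
```

Run:
```python
from asc import *
o=r.get_obs();print(o['contact_force'],o['moment']); to([.418,-.176,.136],-24.8)
ci,im=snap('w_s5'); asc(im,range(0,45,3),range(275,365))
```

```text
[ 0.8503  0.083  -1.399 ] [ 0.0689  0.1651 -0.006 ]
clock 20.52 now [ 0.4881 -0.2041  0.135 ] yaw -24.74 -> shift [-0.0754  0.0038 -0.001 ] spin 0.0010 rows 1.8 0.0
  0 KKKKKKKKKKKKKKKKKKKKKKKKKKKKKKKKyyyyKggggggggggKyyyyyyrrKKKKKKKKKKKKKKKKKKKKKKKKKKKKKKKKKK
  3 KKKKKKKKKKKKKKKKKKKKKKKKKKKKKrryYYYYyyyyyyyyyyyyyYYYYYRrrKKKKKKKKKKKKKKKKKKKKKKKKKKKKKKKKr
  6 KKKKKKKKKKKKKKKKKKKKKKKKKKKKKrrrYYYYyyyyyyyyyyyyyYYYYYyrrKKKKKKKKKKKKKKKKKKKKKKKKKKKKKKKrr
  9 KKKKKKKKKKKKKKKKKKKKKKKKKKKKKKrryYYYyyyyyyyyyyyyyYYYYYyrrKKKKKKKKKKKKKKKKKKKKKKKKKKKKKKrrr
 12 rKKKKKKKKKKKKKKKKKKKKKKKKKKKKKrryYYYYyyyyyyyyyyyyYYYYYrrKKKKKKKKKKKKKKKKKKKKKKKKKKKKKKrrrr
 15 rrKKKKKKKKKKKKKKKKKKKKKKKKKKKKKrrYYYYyyyyyyyyyyyyYYYYRrrKKKKKKKKKKKKKKKKKKKKKKKKKKKKrrrrrr
 18 rrrrKKKKKKKKKKKKKKKKKKKKKKKKKKKrrrRRYppppppppppppRRRRrrKKKKKKKKKKKKKKKKKKKKKKKKKKKKrrrrrrr
 21 rrrrrKKKKKKKKKKKKKKKKKKKKKKKKKKKrrRRYppppppppppppRRRRrrKKKKKKKKKKKKKKKKKKKKKKKKKKrrrrrrrrr
 24 rrrrrrrKKKKKKKKKKKKKKKKKKKKKKKKKrrrrYpppppppppppprrrrrKKKKKKKKKKKKKKKKKKKKKKKKKKrrrrrrrrrr
 27 RRRRRRRRrKKKKKKKKKKKKKKKKKKKKKKKKKKrYpppppppppppprrKKKKKKKKKKKKKKKKKKKKKKKKKKrRRRRRRRRRRRR
 30 RRRRRRRRRRRRRRRRRRRRRrKKKKKKKKKrrRRRYppppppppppppRRRRRRrKKKKKKKKrRRRRRRRRRRRRRRRRRRRRRRRRR
 33 RRRRRRRRRRRRRRRRRRRRRRRRrKKrRRRRRRRRYppppppppppppYRRRRRRRRRRrKrRRRRRRRRRRRRRRRRRRRRRRRRRRR
 36 RRRRRRRRRRRRRRRRRRRRRRRRRRRRRRrKKKKrppppppppppppprrKKKKKrRRRRRRRRRRRRRRRRRRRRRRRRRRRRRRRRR
 39 RRRRRRRRRRRRRRRRRRRRRRRRRRRRRrrKKKKrppppppppppppprrKKKKKrRRRRRRRRRRRRRRRRRRRRRRRRRRRRRRRRR
 42 rrrrrrrrrrrrrrrrrrrrrrrrrrrrrrKKKKKrppppppppppppprrKKKKKKyyyyyyyyyryyryrrrryyryyrrrrrrrrrr
```

>>> play_rows(
  targets="0.4 0.002 0 0 0; 0.4 0.004 0 0 0; 0.4 0.006 0 0 0; 0.4 0.006 0 0 0",
)

```text
clock: 20.9
tcp_pos: [0.4936, -0.2069, 0.135]
orientation: [3.068, -0.674, 0.001]
contact_force: [0.7, -0.5, -1.8]
grip_width: 0.038
gripper_force: 51.7
```

Run:
```python
from asc import *
o=r.get_obs();print(o['contact_force'],o['moment']); to([.418,-.176,.136],-24.8)
ci,im=snap('w_s6'); asc(im,range(0,90,5),range(290,350))
```

```text
[ 0.6959 -0.4565 -1.8293] [0.0326 0.1757 0.0493]
clock 20.90 now [ 0.4936 -0.2069  0.135 ] yaw -24.76 -> shift [-0.0816  0.0036 -0.001 ] spin 0.0007 rows 2.0 0.0
  0 rrrrrrrrrrrrrrrrrrrrrrrrrrrrrrrrrrrrrrrrrrrrrrrrrrrrrrrrrrrr
  5 rrrrrrrrrrrrrrrrrrrrrrrrrrrrrrrrrrrrrrrrrrrrrrrrrrrrrrrrrrrr
 10 KKKKKKKKKKKKKKKKKKKKKKKKKKKKKKKKKKKKKKKKKKKKKKKKKKKKKKKKKKKK
 15 KKKKKKKKKKKKKKKKKrryyKKKKKKKKKKKKKyyyyrKKKKKKKKKKKKKKKKKKKKK
 20 KKKKKKKKKKKKKKrrRYYYYYpppppppppppyYYYYYyrKKKKKKKKKKKKKKKKKKK
 25 KKKKKKKKKKKKKKrrrYYYYYppppppppppppYYYYyrrKKKKKKKKKKKKKKKKKKK
 30 KKKKKKKKKKKKKKKKrrRRRYppppppppppppRRRRrrKKKKKKKKKKKKKKKKKKKK
 35 KKKKKKKKKKKKKKKKKKrrrppppppppppppprrrrKKKKKKKKKKKKKKKKKKKKKK
 40 rrrrrrKKKKKKKKKKKKKKrppppppppppppprrKKKKKKKKKKKKKKrRRRRRRRRR
 45 RRRRRRRRrrrrRRRrKKKKrppppppppppppprrKKKKKrRRRrrrRRRRRRRRRRRR
 50 RRRRRRRRRRRRRRRrKKKKgrpppppppppppprrKKKKKrRRRRRRRRRRRRRRRRRR
 55 yyyyyyyyyyyyyyyKKKKKgrpppppppppppprrKKKKKgrpppyyyyyyyyyrrrrr
 60 gggggggggggggggKKKKKKrpppppppppppprrKKKKKKgggggggggggggggggg
 65 yyyyyyyyyyyyyyyKKKKKKppppppppppppprrKKKKKKyyyyyyyyyyyyyyyyyy
 70 wwwwwwwwwwwwwwwgKKKKKpppppppppppppprKKKKKgwwwwwwwwwwwwwwwwww
 75 wwwwwwwwwwwwwwwgKKKKKrpppppppppppprgKKKKKgwwwwwwwwwwwwwwwwww
 80 wwwwwwwwwwwwwwwgKKKKKKgrgggggggggggKKKKKKgwwwwwwwwwwwwwwwwww
 85 wwwwwwwwwwwwwwwgKKKKKKgwwwwwwwwwwwwgKKKKKgwwwwwwwwwwwwwwwwww
```

>>> play_rows(
  targets="0.4 0.002 0 0 0; 0.4 0.004 0 0 0; 0.4 0.005 0 0 0; 0.4 0.005 0 0 0",
)

```text
clock: 21.28
tcp_pos: [0.4955, -0.2078, 0.1341]
orientation: [-3.067, 0.673, 0.008]
contact_force: [-6.4, 4.2, 0.1]
grip_width: 0.0378
gripper_force: 51.9
```

>>> play_rows(
  targets="0.4 0.002 0 0 0; 0.4 0.003 0 0 0; 0.4 0.003 0 0 0",
)

```text
clock: 21.53
tcp_pos: [0.4975, -0.2085, 0.1338]
orientation: [-3.066, 0.673, 0.01]
contact_force: [-6.8, 4.4, 1.0]
grip_width: 0.0381
gripper_force: 51.9
```

>>> play_rows(
  targets="0.4 -0.001 0 0 0; 0.09 -0.001 0 0 0; 0.06 -0.001 0 0 0; 0.03 -0.001 0 0 0; 0.03 -0.001 0 0 0; 0.03 -0.001 0 0 0; 0.03 -0.001 0 0 0",
)

```text
clock: 22.12
tcp_pos: [0.5002, -0.2099, 0.1353]
orientation: [3.068, -0.674, 0.002]
contact_force: [-0.5, -0.9, -0.7]
grip_width: 0.0413
gripper_force: 0.0
```

Run:
```python
from asc import *
o=r.get_obs();print(o['contact_force'],o['grip_width']); to([.418,-.176,.136],-24.8)
ci,im=snap('w_s7'); asc(im,range(0,100,4),range(290,350))
```

```text
[-0.4886 -0.9444 -0.6723] 0.04129387872227736
clock 22.12 now [ 0.5002 -0.2099  0.1353] yaw -24.76 -> shift [-0.0888  0.0036 -0.0008] spin 0.0006 rows 2.1 0.0
  0 RRRRRRRRRRRRRRRRRRRRRRRRRRRRRRRRRRRRRRRRRRRRRRRRRRRRRRRRRRRR
  4 RRRRRRRRRRRRRRRRRRRRRRRRRRRRRRRRRRRRRRRRRRRRRRRRRRRRRRRRRRRR
  8 RRRRRRRRRRRRRRRRRRRRRRRRRRRRRRRRRRRRRRRRRRRRRRRRRRRRRRRRRRRR
 12 RRRRRRRRRRRRRRRRRRRRRRRRRRRRRRRRRRRRRRRRRRRRRRRRRRRRRRRRRRRR
 16 RRRRRRRRRRRRRRRRRRRRrRRrrrrRrrRRrrrrrRRRRrrRrrrrrrrrrRrrrrrr
 20 rrrrrrrrrrrrrrrrrrrrrrrrrrrrrrrrrrrrrrrrrrrrrrrrrrrrrrrrrrrr
 24 rrrrrrrrrrrrrrrrrrrrrrrrrrrrrrrrrrrrrrrrrrrrrrrrrrrrrrrrrrrr
 28 rrrrrrKKKKKKKKrKKKKKKKKKKKKKKKKKKKKKKKKKKKKKKKKKKKKKKKKKKKKK
 32 KrKKKKKKKKKKKKKKKKKKKKKKKKKKKKKKKKKKKKKKKKKKKKKKKKKKKKKrKKKK
 36 KKKKKKKKKKKKrrrryYYYYYpppppppppppYYYYYYrrrKKKKKKKKKKKKKKKKKK
 40 KKKKKKKKKKKKKrrrryYYYYpppppppppppYYYYYrrrKKKKKKKKKKKKKKKKKKK
 44 KKKKKKKKKKKKKKKrKKrrrppppppppppppYrrrKKKKKKKKKKKKKKKKKKKKKKK
 48 KKKKKKKKKKKKKKKKKKKrrYpppppppppppYrKKKKKKKKKKKKKKKKKKKKKKKKK
 52 KKKKKKKKKKKKKKKKKKKrrppppppppppppYrKKKKKKKKKKKKKKKKKKKKKKKKK
 56 RRRRRRrrKKKKKKKKKKKKrppppppppppppYrKKKKKrrrKKKKKrrRRRRRRRRRR
 60 RRRRRRRRRRRRRRRrKKKKrppppppppppppprKKKKrrRRRRRRRRRRRRRRRRRRR
 64 RRRRRRRRRRRRRRRrKKKKrppppppppppppprKKKKKrRRRRRRRRRRRRRRRRRRR
 68 rrrggrgggggggggKKKKKrppppppppppppprKKKKKKggggggggggggggggggg
 72 ggggggggggggggggKKKKrppppppppppppprKKKKKKggggggggggggggggggg
 76 wwwwwwwwwwwwwwwgKKKKrppppppppppppprKKKKKgwwwwwwwwwwwwwwwwwww
 80 wwwwwwwwwwwwwwwwgKKKgppppppppppppprKKKKKgwwwwwwwwwwwwwwwwwww
 84 wwwwwwwwwwwwwwwwgKKKKggggggggggggrKKKKKKgwwwwwwwwwwwwwwwwwww
 88 wwwwwwwwwwwwwwwwgKKKKKggwwwwwwwwwggKKKKKgwwwwwwwwwwwwwwwwwww
 92 wwwwwwwwwwwwwwwwgKKKKKKgwwwwwwwwwwgKKKKKgwwwwwwwwwwwwwwwwwww
 96 wwwwwwwwwwwwwwwwgKKKKKKgwwwwwwwwwwgKKKKKgwwwwwwwwwwwwwwwwwww
```

>>> play_rows(
  targets="0.4 0 0 0 0; 0.4 0 0 0 0; 0.4 -0.003 0 0 0; 0.4 -0.006 0 0 0; 0.4 -0.009 0 0 0; 0.4 -0.009 0 0 0",
)

```text
clock: 22.67
tcp_pos: [0.4905, -0.2055, 0.1349]
orientation: [-3.068, 0.674, 0.001]
contact_force: [-0.7, 0.5, 1.5]
grip_width: 0.0258
gripper_force: 0.0
```

Run:
```python
from asc import *
o=r.get_obs();print(o['contact_force'],o['grip_width']); to([.418,-.176,.136],-24.8)
ci,im=snap('w_s8'); asc(im,range(0,300,6),range(270,370,2))
```

```text
[-0.7197  0.5089  1.4546] 0.025837963202632697
clock 22.67 now [ 0.4905 -0.2055  0.1349] yaw -24.78 -> shift [-0.0781  0.0036 -0.0011] spin 0.0004 rows 1.9 0.0
  0 rrrrrrrrrKKKKKKKKKKKKKKKKKKKKKKKKKKKKKKKKKKKKKKKrr
  6 KKKKKKKKKKKKKKKKKKKKKKKKKKKyyKKKKKKKKKKKKKKKKKKKrr
 12 rKKKKKKKKKKKKKKKKrYYYppppppYYYrKKKKKKKKKKKKKKKKrrr
 18 rrrKKKKKKKKKKKKKKKrYYppppppYYyKKKKKKKKKKKKKKKrrrrr
 24 rrrrKKKKKKKKKKKKKKKKrpppppprKKKKKKKKKKKKKKKKrrrrrr
 30 rrrrrrKKKKKKKKKKKKKKrpppppprKKKKKKKKKKKKKKRRRRRRRR
 36 RRRRRRRRRRRRRRKKKrKKrpppppprKKrrKKrRRRRRRRRRRRRRRR
 42 RRRRRRRRRRRRRRRRRRKKrpppppprKKrRRRRRRRRRRRRRRRRRRR
 48 rrrrrrryryyyyyyyyyKKrpppppprKKryyyyyyyyyyyyyyyyyyy
 54 ggggggggggggggggggKKrpppppprKKKggggggggggggggggggg
 60 yyrgggggrrrrryyyyyKKKggggggKKKKyyyyyyyyyyyyyyyyyyy
 66 wwwwwwwwwwwwwwwwwwKKKggggggKKKgwwwwwwwwwwwwwwwwwww
 72 wwwwwwwwwwwwwwwwwwgKKgwwwwwgKKgwwwwwwwwwwwwwwwwwww
 78 wwwwwwwwwwwwwwwwwwgKKgwwwwwgKKgwwwwwwwwwwwwwwwwwww
 84 wwwwwwwwwwwwwwwwwwgKKKwwwwwgKKgwwwwwwwwwwwwwwwwwww
 90 wwwwwwwwwwwwwwwwwwgKKKwwwwwgKKgwwwwwwwwwwwwwwwwwww
 96 wwwwwwwwwwwwwwwwwwgKKKwwwwwgKKgwwwwwwwwwwwwwwwwwww
102 w
[... 1109 characters left out ...]
YYrKKKKKKgggggBBgBgBBBgggppgrYYYYYywwwww
228 BKKKKKYYYYYYrKKKKKgBBgggggBBBBBBgBBBggrYYYYYywwwww
234 ggBKKKYYYYYYrKKKKBgBBBBBBBgBBBBBBBBBBKrYYYYYypwwww
240 BBBBBBYYYYYYrKBgggggBBBBBBBBBBBBBBgBBgyYYYYYrgwppp
246 gBBBBggrrrrrKKBBBBggBBBBBBBBBBBBBBBgggKrrrrrgggggg
252 ppwgggggggKKKKgBBBBBBBBBBBBBBBBBgBBBBgKKKgggggBBgg
258 KKKKKgggggKKKKgBBBBBBBBBBBBBBBggBBBBBKKKKgggggKKKK
264 KKKKgggggKKKKrgBBBBBBBBBBBBBBBggggggKKKKKKgggggKKK
270 KKKggggggKKKKrpwggBBBBBBBBBBBBBBBBBKKKKKKKggggggKK
276 KKKgggggKKKKKKpppppwggBBBBBBBBBBBBBBKKKKKKKggggggK
282 KKgwwwwgKKKKKKgwyyppppppgggBBBBggggggKKKKKKgwwwwgK
288 KKKKKKwwKKKKKrgwpypyppwpppppwggBBBBBggKKKKKwwKKKKK
294 KKKKKKKKKKKKrgKggwppppppyppwppyppgggggKKKKKKKKKKKK
```

Run:
```python
from asc import *
import pickle
ci,im=snap('w_s9')
h=cv2.cvtColor(im,cv2.COLOR_BGR2HSV); m=cv2.inRange(h,(3,150,90),(20,255,255));m[:150]=0
k,l,st,c=cv2.connectedComponentsWithStats(m)
for i in range(1,k):
    if st[i,4]>40:
        print('wrist',st[i],c[i])
        for y in range(st[i,1],st[i,1]+st[i,3],6): x=np.where(l[y]==i)[0]; print(y,x.min(),x.max(),end='; ')
        print()
for n in('scene','top'):
    s=r.grab_frame(n)[:,:,::-1].copy();cv2.imwrite(f'pics/{n}4.png',s);sc=r.camera_info(n)
    o=r.get_obs();print(n,'proj tcp, grip, tip, bow if level',proj(sc,[o['tcp_pos'],[.5905,-.2545,.141],[.41,-.17,.14],[.41,-.17,.1]]).round(1).tolist())
    h=cv2.cvtColor(s,cv2.COLOR_BGR2HSV); m=cv2.inRange(h,(3,130,100),(18,255,255))
    k,l,st,c=cv2.connectedComponentsWithStats(m)
    for i in range(1,k):
        if st[i,4]>6: print(n,st[i],c[i].round(1))
np.set_printoptions(linewidth=200)
asc(im,range(100,300,5),range(255,385,1))
```

```text
wrist [280 171  16  75 880] [287.742  210.9602]
171 293 293; 177 291 294; 183 282 294; 189 281 294; 195 281 295; 201 281 294; 207 281 294; 213 281 293; 219 281 293; 225 281 293; 231 282 293; 237 282 293; 243 283 294; 
wrist [345 170  14  76 844] [351.5367 210.9408]
170 346 346; 176 345 348; 182 345 350; 188 345 358; 194 345 358; 200 345 358; 206 346 358; 212 346 358; 218 347 358; 224 347 358; 230 346 357; 236 347 357; 242 347 357; 
scene proj tcp, grip, tip, bow if level [[358.8, 222.5], [400.6, 208.6], [324.4, 232.3], [324.5, 243.9]]
scene [398 168  60  20  80] [430.7 175.2]
scene [458 189   3   9   9] [459. 193.]
scene [389 204  13   6  20] [393.9 206.9]
scene [455 210   6   9  12] [458.3 214.1]
scene [397 214  60  21 149] [423.4 225.7]
scene [344 219  34  22 248] [358.1 228.4]
top proj tcp, grip, tip, bow if level [[361.7, 195.7], [377.0, 163.2], [350.7, 222.4], [350.2, 223.2]]
100 wwwwwwwwwwwwwwwwwwwwwwwwwwwwwwwwwwwwwwwwwwwwwwwwwwwwgKKKKKgwwwwwwwwwwggKKgggwwwwwwwwwwwwwwwwwwwwwwwwwwwwwwwwwwwwwwwwwwwwBBBBBBBBBB
105 wwwwwwwwwwwwwwwwwwwwwwwwwwwwwwwwwwwwwwwwwwwwwwwwwwwwwwwwwwwwwwwwwww
[... 4493 characters left out ...]
ggggggKKKKKKKKKKKKgBBBBBB
275 pyyyyywKKKKKKKKKKKKKgggggggggggKKKKKKKKKKrrppppppppwwggggBBBBBBBBBBBBBBBBBBBBBBBBBBBBgKKKKKKKKKKKKKKKgggggggggggKKKKKKKKKKKKKBBBBB
280 yyyywKKKKKKKKKKKKKKgggggggggggKKKKKKKKKKKKrppppwwpppppppppwwggggBBBBBBBBBBBBBggggggggggggKKKKKKKKKKKKKgggggggggggKKKKKKKKKKKKKKBBB
285 gKKKKKKKKKKKKKKKKKKKKKKKgwwwwwgKKKKKKKKKKrKgwppppypppppppppppppppwggggggBBBBBBBgggggggBgggKKKKKKKKKKgwwwwwgKKKKKKKKKKKKKKKKKKKKKKK
290 KKKKKKKKKKKKKKKKKKKKKKKKKKKggggKKKKKKKKKrrgKggppyppwppppypppyppwpppppppppwgggggBBBBBBBggggKKKKKKKKKKKggggKKKKKKKKKKKKKKKKKKKKKKKKK
295 KKKKKKKKKKKKKKKKKKKKKKKKKKKKKKKKKKKKKKKryrKKKgggggwppwpppyppwpwppywppypppppppppppwgggggggggKKKKKKKKKKKKKKKKKKKKKKKKKKKKKKKKKKKKKKK
```

>>> play_rows(
  targets="0.4 0 0 -0.008 0; 0.4 0 0 -0.015 0; 0 0.005 0 -0.018 0; -0.5 0.009 0 -0.018 0; -1 0.009 0 -0.018 0; -1 0.009 0 -0.018 0; -1 0.009 0 -0.018 0; -1 0.009 0 -0.018 0",
)

```text
clock: 23.53
tcp_pos: [0.4992, -0.2095, 0.1527]
orientation: [-3.068, 0.674, 0.001]
contact_force: [0.1, -0.3, 0.6]
grip_width: 0.0854
gripper_force: 0.0
```

Run:
```python
from asc import *
o=r.get_obs();print(o['contact_force'],o['grip_width'],o['tcp_pos'])
ci,im=snap('w_s10')
h=cv2.cvtColor(im,cv2.COLOR_BGR2HSV); m=cv2.inRange(h,(3,150,90),(20,255,255));m[:150]=0
k,l,st,c=cv2.connectedComponentsWithStats(m)
for i in range(1,k):
    if st[i,4]>40:
        print('wrist',st[i],c[i])
        for y in range(st[i,1],st[i,1]+st[i,3],8): x=np.where(l[y]==i)[0]; print(y,x.min(),x.max(),end='; ')
        print()
asc(im,range(0,330,7),range(240,400,2))
```

```text
[ 0.1143 -0.2787  0.6001] 0.0854497329088959 [ 0.4992 -0.2095  0.1527]
wrist [ 285  180   14  115 1161] [291.6942 237.7614]
180 296 296; 188 293 296; 196 285 297; 204 285 297; 212 285 296; 220 285 296; 228 285 296; 236 286 296; 244 287 296; 252 287 296; 260 288 297; 268 288 297; 276 289 297; 284 288 298; 292 290 297; 
wrist [ 342  180   13  115 1128] [347.7713 239.1791]
180 342 343; 188 343 345; 196 343 353; 204 343 353; 212 343 353; 220 343 353; 228 343 353; 236 343 353; 244 343 353; 252 343 353; 260 343 353; 268 343 352; 276 343 352; 284 343 352; 292 344 351; 
  0 RRRRRRRRRRRRRRRRRRRRRRRRRRRRRRRRRRRRRRRRRRRRRRRRRRRRRRRRRRRRRRRRRRRRRRRRRRRRRRRR
  7 RRRRRRRRRRRRRRRRRRRRRRRRRRRRRRRRRRRRRRRRRRRRRRRRRRRRRRRRRRRRRRRRRRRRRRRRRRRRRRRR
 14 RRRRRRRRRRRRRRRRRRRRRRRRRRRRRRRRRRRRRRRRRRRRRRRRRRRRRRRRRRRRRRRRRRRRRRRRRRRRRRRR
 21 RRRRRRRRRRRRRRRRRRRRRRRRRRRRRRRRRRRRRRRRRRRRRRRRRRRRRRRRRRRRRRRRRRRRRRRRRRRRRRRR
 28 RRRRRRRRRRRRRRRRRRRrRrrrrrrrrrrrrrrrrrrrrrrrrrrrrrrrrrrrrrrrrrrrrrrrrrrrrrrrRRRR
 35 rrrrrrrrrrrrrrrrrrrrrrrrrrrrrrrrrrrrrrrrrrKKKKKKKKKKKKrrrrrrrrrrrrrrrrrrrrrrrrrr
 42 rrrrrrrrrrrrrrrrr
[... 2848 characters left out ...]
KggKKgBBBBBBBBBBBBBg
280 yyyyyyyyyyyyyyyyyyyywgggYYYYYywpyppppppgggBgggggggggYYYYYKKKKKggBgBBBgBBBBBBBBBB
287 yyyyyyyyyyypyyyyyyyyyyyyyYYYYrgpyyppppppppppgggBggggYYYYYBBBBBgggBgBBBBBBBBBBBBB
294 yyyyyyyyyyyyyyyyyyyyyyyyyyYYpggggggwyyppppyypppypgggwpYrggBBBBBgBBBBgBBBBBBBBBgr
301 yyyyyyyyyyyyyyyyyyyyyyyyyyyywwgggyyywggggpyyyppppgggwwwgggBBBBBBBBBBBBBBBBBBBBBB
308 yyyyyyyyyyyyyyyyyyyyyyyyyypyywwgggyypyyypyggggppgggwwyppppppgggggBBBgBBBBBBBgggg
315 yyyyyyyyyyyyyyyyyyyyyyyyyypyyywwggwyyyyyyyyppypgggwwyyppypypwppppwggggBBBBBBBBBB
322 yyyyypypyyyyyyyyyyyyyyyyyyyyyyywggggggwpypywgggggwwppggggwwpwpppypppppwgggBBBBBB
329 yyyyypyyyyyyyyyyyyyyyyyyyyyyyypwwggggggggggggggggwwyyyypyypggggpppppppppypppwggB
```

```bash
cat > fit.py <<'E'
from asc import *
import pickle
from scipy.optimize import least_squares
def fit(ci,o,obs,p0=(0,0,.0,-.15,0)):
    M=R.from_rotvec(o['orientation']).as_matrix();ex=M[:,0];ey=M[:,1];ez=-M[:,2]
    def pts(p):
        fx,fy,fz,pit,yaw=p; c=o['tcp_pos']+fx*ex+fy*ey+fz*ez   # grip point (80,0,13)
        X=[]
        for x,y,z in obs[0]:
            a,b,h=x-.080,y,z-.013
            a,b=a*np.cos(yaw)-b*np.sin(yaw),a*np.sin(yaw)+b*np.cos(yaw)
            X.append(c+ex*(a*np.cos(pit)-h*np.sin(pit))+ey*b+ez*(a*np.sin(pit)+h*np.cos(pit)))
        return np.array(X)
    s=least_squares(lambda p:(proj(ci,pts(p),1)-obs[1]).ravel(),p0)
    print('grip fwd %.4f right %.4f up %.4f pitch(deg, + tips up) %.2f yaw %.2f rms px %.2f'%(*s.x[:3],np.degrees(s.x[3]),np.degrees(s.x[4]),np.sqrt((s.fun**2).mean())))
    return s.x
E
python3 - <<'E'
from fit import *
ci=pickle.load(open('pics/w_s10.pkl','rb'));o=r.get_obs()
obs=([(.117,-.018,.026),(.117,.018,.026),(.043,-.0201,.026),(.043,.0201,.026),(-.013,0,.026)],np.array([[284.7,195],[353.8,195],[289.3,294],[351.8,294],[320,333]]))
x=fit(ci,o,obs)
print('grip z',o['tcp_pos'][2]+x[2],'bow bottom z',o['tcp_pos'][2]+x[2]-.093*np.sin(x[3])-.013,'tip z',o['tcp_pos'][2]+x[2]+.111*np.sin(x[3]))
E
```

```text
grip fwd 0.0020 right 0.0011 up -0.0262 pitch(deg, + tips up) 15.36 yaw -0.30 rms px 1.69
grip z 0.12648594318775405 bow bottom z 0.0888440434558322 tip z 0.15589724286778983
```

>>> play_rows(
  targets="-1 0.001 0.001 0.02 0; -1 0.001 0.001 0.04 0; -1 0.001 0.001 0.046 0; -1 0.001 0.001 0.046 0; -0.3 0.001 0.001 0.046 0; 0.1 0.001 0.001 0.046 0; 0.2 0.001 0.001 0.046 0; 0.2 0.001 0.001 0.046 0",
  squeeze=20,
)

```text
clock: 24.25
tcp_pos: [0.5005, -0.2111, 0.1078]
orientation: [-3.068, 0.674, -0.002]
contact_force: [0.6, 0.8, 0.3]
grip_width: 0.0393
gripper_force: 26.8
```

>>> play_rows(
  targets="0.2 0 0 0 0; 0.2 0 0 0 0; 0.2 0 0 0 0; 0.2 0 0 0 0",
)

```text
clock: 24.58
tcp_pos: [0.5005, -0.211, 0.1073]
orientation: [3.069, -0.673, 0.002]
contact_force: [1.8, 0.2, 1.4]
grip_width: 0.039
gripper_force: 25.9
```

>>> play_rows(
  targets="0.2 0 0 -0.003 0; 0.2 0 0 -0.006 0; 0.2 0 0 -0.009 0; 0.2 0 0 -0.012 0; 0.2 0 0 -0.014 0; 0.2 0 0 -0.014 0",
)

```text
clock: 25.08
tcp_pos: [0.4998, -0.2107, 0.1212]
orientation: [-3.068, 0.673, 0.0]
contact_force: [0.5, 0.0, -2.6]
grip_width: 0.0394
gripper_force: 24.8
```

Run:
```python
from fit import *
o=r.get_obs();print(o['contact_force'],o['moment'],o['grip_width'],o['tcp_pos'])
ci,im=snap('w_s11')
h=cv2.cvtColor(im,cv2.COLOR_BGR2HSV); m=cv2.inRange(h,(3,150,90),(20,255,255));m[:150]=0
k,l,st,c=cv2.connectedComponentsWithStats(m)
for i in range(1,k):
    if st[i,4]>40:
        print('wrist',st[i],c[i])
        for y in range(st[i,1],st[i,1]+st[i,3],8): x=np.where(l[y]==i)[0]; print(y,x.min(),x.max(),end='; ')
        print()
asc(im,range(0,110,6),range(270,370,2)); asc(im,range(290,350,6),range(250,390,2))
```

```text
[ 0.4985  0.0022 -2.601 ] [ 0.0926 -0.1757  0.0734] 0.039449234595461125 [ 0.4998 -0.2107  0.1212]
wrist [ 347  205   17  141 1850] [355.3276 276.2184]
205 348 349; 213 347 351; 221 347 361; 229 347 363; 237 347 363; 245 348 363; 253 349 363; 261 349 363; 269 350 363; 277 350 363; 285 350 363; 293 350 362; 301 350 362; 309 350 362; 317 348 361; 325 349 361; 333 349 360; 341 350 360; 
wrist [ 273  206   22  140 1862] [284.0505 275.2078]
206 288 289; 214 285 290; 222 276 291; 230 273 292; 238 274 291; 246 275 290; 254 275 289; 262 275 289; 270 276 289; 278 276 289; 286 277 290; 294 278 290; 302 278 290; 310 279 291; 318 281 291; 326 281 294; 334 282 293; 342 283 293; 
  0 RRRRRRRRRRRRRRRRRRRRRRRRRRRRRRRRRRRRRRRRRRRRRRRRRR
  6 rrrrrrrrrrrrrrrrrrrrrrrrrrrrrrrrrrrrrrrrrrrrrrrrrr
 12 rrrrrrrrrrrrrrrrrrrrrrrrrrrrrrrrrrrrrrrrrrrrrrrrrr
 18 rrrrrrrrKKrKKKKKKKKKKKKKKKKKKKKKKKKKKKKKKKKKKKKKKK
 24 KKKKKKKKKKKKKKKKKKKKKKKKKKKKKKKKKKKKKKKKKKKKKKKKKK
 30 KKKKKKKKKKKKKKrrrYYpppppppYYYrKKKKKKKKKKKKKKKKKKrr
 36 KKKKKKKKKKKKKKKKrrrppppppprrKKKKKKKKKKKKKKKKKKrrrr
 42 rrKKKKKKKKKKKKKKKKrppppppprKKKKKKKKK
[... 669 characters left out ...]
KKKKKRYYYYYYKKKKgwwKKKKKK
296 KKKKKKKKKKKKKKRYYYYYRrgppppppwgggggggggBggggBgKKKKRYYYYYRKKKKKKKKKKKKK
302 KKKKKKKKKKKKKKrYYYYYRrgyppppypppppgggggBggggggggKKRYYYYYyKKKKKKKKKKKKK
308 KKKKKKKKKKKKKKrYYYYYYrrpypypppppppppppwggggggBgggrRYYYYYRKKKKKKKKKKKKK
314 KKKKKKKKKKKKKKpYYYYYYrrrggwpypyppyppypyppppwgggggrRYYYYYrKKKKKKKKKKKKK
320 KKKKKKKKKKggKpyYYYYYYrryywggggggpwpppyypppppppppwyRYYYYYrgKKgKKKKKKKKK
326 KKKKKKKKKKKyyyyyYYYYYRrwyyyyyyrgggggwpyypppppppyprYYYYYYgBggKKKKKKKKKK
332 KKKKKKKKKKKgyyyyYYYYYRrgpyyyyyyyyyypggggggpyppppgrYYYYYYppwgKKKKKKKKKK
338 KKKKKKKKKKKKwpyyYYYYYYrKgyyyyyyyyyyyyyyypggggggwggYYYYYYyppKKKKKKKKKKK
344 KKKKKKKKKKKKgpyyYYYYYYKKKwyyyyyyyyyyyyyyyyyypyggggyYYYYYppgKKKKKKKKKKK
```

Run:
```python
from fit import *
ci=pickle.load(open('pics/w_s11.pkl','rb'));o=r.get_obs()
obs=([(.117,-.0185,.026),(.117,.0185,.026),(.043,-.0205,.026),(.043,.0205,.026)],np.array([[273.5,225],[363.3,224],[283.3,344],[360,344]]))
x=fit(ci,o,obs,(0,0,.015,.1,0))
print('grip z',o['tcp_pos'][2]+x[2],'bow bottom z',o['tcp_pos'][2]+x[2]-.093*np.sin(x[3])-.013,'tip z',o['tcp_pos'][2]+x[2]+.111*np.sin(x[3]))
# sanity on the older level hold
for t in('w_s6','w_s3'):
    im=cv2.imread(f'pics/{t}.png');h=cv2.cvtColor(im,cv2.COLOR_BGR2HSV); m=cv2.inRange(h,(3,150,90),(20,255,255));m[:150]=0
    k,l,st,c=cv2.connectedComponentsWithStats(m)
    for i in range(1,k):
        if st[i,4]>100:print(t,st[i],[ (y,np.where(l[y]==i)[0][[0,-1]].tolist()) for y in range(st[i,1],st[i,1]+st[i,3],16)])
```

```text
grip fwd -0.0041 right 0.0013 up 0.0109 pitch(deg, + tips up) 4.84 yaw -1.07 rms px 0.43
grip z 0.13200865758151772 bow bottom z 0.1111684607476363 tip z 0.14136631186711812
w_s6 [ 277  194   18  140 1750] [(194, [290, 291]), (210, [277, 293]), (226, [277, 293]), (242, [278, 290]), (258, [279, 291]), (274, [280, 291]), (290, [281, 292]), (306, [281, 294]), (322, [282, 293])]
w_s6 [ 347  194   16  140 1714] [(194, [348, 349]), (210, [347, 361]), (226, [347, 361]), (242, [349, 361]), (258, [348, 361]), (274, [349, 360]), (290, [349, 359]), (306, [347, 360]), (322, [348, 359])]
w_s3 [ 277  193   18  141 1746] [(193, [290, 291]), (209, [277, 292]), (225, [278, 292]), (241, [278, 290]), (257, [279, 291]), (273, [280, 291]), (289, [281, 292]), (305, [281, 294]), (321, [282, 293])]
w_s3 [ 346  193   17  141 1767] [(193, [348, 349]), (209, [347, 361]), (225, [346, 362]), (241, [349, 362]), (257, [348, 361]), (273, [349, 360]), (289, [349, 359]), (305, [347, 360]), (321, [348, 359])]
```

>>> play_rows(
  targets="0.2 0 0 -0.003 0; 0.2 0 0 -0.006 0; 0.2 0 0 -0.009 0; 0.2 0 0 -0.009 0",
)

```text
clock: 25.47
tcp_pos: [0.5001, -0.211, 0.1305]
orientation: [-3.068, 0.674, -0.001]
contact_force: [1.8, -0.3, -1.7]
grip_width: 0.0394
gripper_force: 24.4
```

>>> play_rows(
  targets="0.4 0 0 0 0; 0.4 0 0 0 0; 0.4 -0.003 0 0 0; 0.4 -0.006 0 0 0; 0.4 -0.009 0 0 0; 0.4 -0.009 0 0 0",
  squeeze=45,
)

```text
clock: 25.97
tcp_pos: [0.4913, -0.2074, 0.1302]
orientation: [-3.068, 0.675, -0.0]
contact_force: [-0.4, 0.3, 2.5]
grip_width: 0.0388
gripper_force: 51.6
```

Run:
```python
from fit import *
o=r.get_obs();print(o['contact_force'],o['moment'],o['grip_width'],o['tcp_pos'])
ci,im=snap('w_s12')
h=cv2.cvtColor(im,cv2.COLOR_BGR2HSV); m=cv2.inRange(h,(3,150,90),(20,255,255));m[:150]=0
k,l,st,c=cv2.connectedComponentsWithStats(m)
for i in range(1,k):
    if st[i,4]>40:
        y0=st[i,1];y1=y0+st[i,3]-1;print(st[i],[(y,np.where(l[y]==i)[0][[0,-1]].tolist()) for y in (y0+14,y0+18,y0+22,y0+70,y1-8,y1-4,y1)])
asc(im,range(0,110,6),range(270,370,2))
```

```text
[-0.4106  0.3383  2.491 ] [-0.1313 -0.2963 -0.0356] 0.03883456083183026 [ 0.4913 -0.2074  0.1302]
[ 347  205   17  141 1859] [(np.int32(219), [347, 361]), (np.int32(223), [347, 363]), (np.int32(227), [347, 363]), (np.int32(275), [350, 363]), (np.int32(337), [350, 361]), (np.int32(341), [350, 361]), (np.int32(345), [350, 360])]
[ 274  206   21  140 1872] [(np.int32(220), [276, 292]), (np.int32(224), [274, 291]), (np.int32(228), [274, 291]), (np.int32(276), [277, 290]), (np.int32(337), [281, 293]), (np.int32(341), [282, 293]), (np.int32(345), [282, 292])]
  0 rrrrrrrrrKKKKKKKKKKKKKKKKKKKKKKKKKKKKKKKKKKKKKKrrr
  6 KKKKKKKKKKKKKKKKKKKKKKKKKKKKKKKKKKKKKKKKKKKKKKKrrr
 12 KKKKKKKKKKKKKKKrYYYyyyyyyyYYrKKKKKKKKKKKKKKKKrrrrr
 18 KKKKKKKKKKKKKKKrrYYYppppppYYrKKKKKKKKKKKKKKKrrrrrr
 24 rrKKKKKKKKKKKKKKrrRYppppppRRrKKKKKKKKKKKKKKrrrrrrr
 30 rrrrKKKKKKKKKKKKKrrppppppprrKKKKKKKKKKKKKrrrrrrrrr
 36 RRRRRRRRRRRrKKKKrRRYppppppRRRrKKKKRRRRRRRRRRRRRRRR
 42 RRRRRRRRRRRRRRRRKKKppppppprKKKRRRRRRRRRRRRRRRRRRRR
 48 RRRRrrrrrrrrrrrrKKKppppppprKKKrrrrryyyrrrrrrrrrrrr
 54 rgggggggggggggggKKKYppppppRKKKKggggggggggggggggggg
 60 ggggggggggggggggKKKRpppppppKKKKggggggggggggggggyyy
 66 wwwwwwwwwwwwwwwwgKKrpppppppKKKgwwwwwwwwwwwwwwwwwww
 72 wwwwwwwwwwwwwwwwgKKrpppppppKKKgwwwwwwwwwwwwwwwwwww
 78 wwwwwwwwwwwwwwwwgKKKrgggggrKKKgwwwwwwwwwwwwwwwwwww
 84 wwwwwwwwwwwwwwwwgKKKrgggggrKKKgwwwwwwwwwwwwwwwwwww
 90 wwwwwwwwwwwwwwwwgKKKgrggggrKKKgwwwwwwwwwwwwwwwwwww
 96 wwwwwwwwwwwwwwwwwKKKgwwwwwwKKKgwwwwwwwwwwwwwwwwwww
102 wwwwwwwwwwwwwwwwwKKKgwwwwwwKKKgwwwwwwwwwwwwwwwwwww
108 wwwwwwwwwwwwwwwwwKKKgwwwwwwgKKgwwwwwwwwwwwwwwwwwwB
```

>>> play_rows(
  targets="0.4 -0.002 0 0.003 0; 0.4 -0.003 0 0.005 0; 0.4 -0.003 0 0.005 0; 0.08 -0.003 0 0.005 0; 0.05 -0.003 0 0.005 0; 0.03 -0.003 0 0.005 0; 0.03 -0.003 0 0.005 0",
)

```text
clock: 26.6
tcp_pos: [0.4879, -0.2054, 0.1243]
orientation: [-3.068, 0.674, 0.004]
contact_force: [-0.4, 0.3, -0.2]
grip_width: 0.0415
gripper_force: 8.2
```

Run:
```python
from fit import *
o=r.get_obs();print(o['contact_force'],o['moment'],o['grip_width'],o['gripper_force'],o['tcp_pos'])
ci,im=snap('w_s13')
asc(im,range(0,130,6),range(270,370,2))
```

```text
[-0.4273  0.2796 -0.183 ] [ 0.0308 -0.0087  0.0608] 0.04145596334904551 8.172014057636261 [ 0.4879 -0.2054  0.1243]
  0 KKKKKKKKKKKKKKKryYYypyyyyypYRrKKKKKKKKKKKKKKKKrrrr
  6 KKKKKKrKKKKKKKKrrYYpyyyyyypYyKKKKKKKKKKKKKKKKrrrrr
 12 rKKKKKKKKKKKKKKKrrRpyyyyyypRrKKKKKKKKKKKKKKKrrrrrr
 18 rrrKKKKKKKKKKKKKKrRrpppprrrrrKKKKKKKKKKKKKKrrrrrrr
 24 RRRRRKKrrrrKKKKKKrRrrrrrrrrRrKKKKKKRRRRRRRRRRRRRRR
 30 RRRRRRRRRRRRRrRRRRRRrrrrrgrRRRRRRRRRRRRRRRRRRRRRRR
 36 RRRRRRRRRRRRRRRRRRRrrrgrrgrrRrrrrRRRRRRRRRRRRRRRRR
 42 yyyyyyyyyyyyyyyKKKyyrrrggrryyrKKKyyyyyyyyyyyyyyyyy
 48 ggggggggggggggKKKKKgrrrggrrrgKKKKggggggggggggggggg
 54 gggggggggggggggKKKKrrrrrgrrrrKKKKrryrrrrrrgggggyyy
 60 wwwwwwwwwwwwwwwKKKKwrrggggrwwgKKKwwwwwwwwwwwwwwwww
 66 wwwwwwwwwwwwwwwKKKKwprrrgrrwwgKKKwwwwwwwwwwwwwwwww
 72 wwwwwwwwwwwwwwwKKKKwwwwwwwwwwgKKKwwwwwwwwwwwwwwwww
 78 wwwwwwwwwwwwwwwKKKKwwwwwwwwwwgKKKwwwwwwwwwwwwwwwww
 84 wwwwwwwwwwwwwwwKKKKwwwwwwwwwwgKKKgwwwwwwwwwwwwwwww
 90 wwwwwwwwwwwwwwwKKKKwwwwwwwwwwgKKKwwwwwwwwwwwwwwwww
 96 wwwwwwwwwwwwwwwgKKKgwwwwwwwwwgKKKwwwwwwwwwwwwwwwww
102 wwwwwwwwwwwwwwwgKKKgwwwwwwwwwgKKKwwwwwwwwwwwwwwwww
108 wwwwwwwwwwwwwwwgKKKgwwwwwwwwwgKKKwwwwwwwwwwwwwwBBB
114 wwwwwwwwwwwwwwwgKKKgwwwwwwwwwgKKKwwwwwwwwwwwBBBBBB
120 wwwwwwwwwwwwwwwwKKKgwwwwwwwwwgKKKwwwwwwwwBBBBBBBBB
126 wwwwwwwwwwwwwwwwwwgwwwwwwwwwwwgwwwwwwwBBBBBBBBBBBB
```

>>> play_rows(
  targets="0.03 -0.01 0 0.002 0; 0.03 -0.02 0 0.002 0; 0.03 -0.03 0 0.002 0; 0.03 -0.038 0 0.002 0; 0.2 -0.038 0 0.002 0; 0.5 -0.038 0 0.002 0; 0.5 -0.038 0 0.002 0; 0.5 -0.038 0 0.002 0",
  squeeze=45,
)

```text
clock: 27.32
tcp_pos: [0.4551, -0.1901, 0.1232]
orientation: [3.068, -0.673, 0.001]
contact_force: [-0.2, -0.1, -0.3]
grip_width: 0.0365
gripper_force: 47.8
```

Run:
```python
from fit import *
o=r.get_obs();print(o['contact_force'],o['grip_width'],o['gripper_force'],o['tcp_pos'])
ci,im=snap('w_s14')
asc(im,range(0,120,5),range(270,370,2))
h=cv2.cvtColor(im,cv2.COLOR_BGR2HSV); m=cv2.inRange(h,(3,150,90),(20,255,255));m[:150]=0
k,l,st,c=cv2.connectedComponentsWithStats(m);E=[]
for i in range(1,k):
    if st[i,4]>400:
        y0=st[i,1];y1=y0+st[i,3]-1;f=lambda y:np.where(l[y]==i)[0][[0,-1]];s=0 if c[i][0]<320 else 1
        E.append((s,f(y0+20)[s]+(s*1),y0+19,f(y1-1)[s]+s,y1));
E.sort();print(E)
obs=([(.117,-.0172,.026),(.117,.0172,.026),(.043,-.0201,.026),(.043,.0201,.026)],np.array([[E[0][1],E[0][2]],[E[1][1],E[1][2]],[E[0][3],E[0][4]],[E[1][3],E[1][4]]],float))
x=fit(ci,o,obs,(0,0,.015,.1,0));print('tip z',o['tcp_pos'][2]+x[2]+.111*np.sin(x[3]))
```

```text
[-0.1743 -0.1362 -0.2538] 0.03654301861744043 47.797843613661826 [ 0.4551 -0.1901  0.1232]
  0 gggggggggggggggggggggggggggggggggggggggggggggggggg
  5 ggggggggggggggggggggggggggggggggggggggggggggggggry
 10 yggggggggggggrrrryyyyyyyyyyyyyyyyyyyyyyyyyryrrryyy
 15 yyyyyyyyyyyyyyyyyyyyyyyyyyyyyyyyyyyyyyyyyyyyyyyyyy
 20 wwwwwwwwwwwwwwwwwwwwwwwwwwwwwwwwwwwwwwwwwwwwwwwwww
 25 wwwwwwwwwwwwwwwwwwwwwwwwwwwwwwwwwwwwwwwwwwwwwwwwww
 30 wwwwwwwwwwwwwwwwwwwwwwwwwwwwwwwwwwwwwwwwwwwwwwwwww
 35 wwwwwwwwwwwwwwwwwwwwwwwwwwwwwwwwwwwwwwwwwwwwwwwwww
 40 wwwwwwwwwwwwwwwwwwwwKKKggKKgwwwwwwwwwwwwwwwwwwwwww
 45 wwwwwwwwwwwwwwwwwwwwKKKKKKKgwwwwwwwwwwwwwwwwwwwwww
 50 wwwwwwwwwwwwwwwwwwwwKKKKgKKKwwwwwwwwwwwwwwwwwwwwww
 55 wwwwwwwwwwwwwwwwwwwwKKKKgKKKwwwwwwwwwwwwwwwwwwwwww
 60 wwwwwwwwwwwwwwwwwwwwKKKggKKKwwwwwwwwwwwwwwwwwwwwww
 65 wwwwwwwwwwwwwwwwwwwwKKKggKKKwwwwwwwwwwwwwwwwwwwwBB
 70 wwwwwwwwwwwwwwwwwwwwKKKgwKKKwwwwwwwwwwwwwwwwwwBBBB
 75 wwwwwwwwwwwwwwwwwwwwKKKgwKKKwwwwwwwwwwwwwwwBBBBBBB
 80 wwwwwwwwwwwwwwwwwwwwKKKgwKKKwwwwwwwwwwwwBBBBBBBBBB
 85 wwwwwwwwwwwwwwwwwwwwKKKgwKKKwwwwwwwwwwBBBBBBBBBBBB
 90 wwwwwwwwwwwwwwwwwwwwKKKgwKKKwwwwwwwwBBBBBBBBBBBBBB
 95 wwwwwwwwwwwwwwwwwwwwKKKgwKKKwwwwwwwwwwwBBBBBBBBBBB
100 wwwwwwwwwwwwwwwwwwwwKKKgwKKKwwwwwwwwwwwwwBBBBBBBBB
105 wwwwwwwwwwwwwwwwwwwwKKKgwKKKwwwwwwwwwwwwwwwwBBBBBB
110 wwwwwwwwwwwwwwwwwwwwKKKgwgKKgwwwwwwwwwwwwwwwwwBBBB
115 wwwwwwwwwwwwwwwwwwwwKKKgwKKKgwwwwwwwwwwwwwwwwwwwgB
[(0, np.int64(279), np.int32(224), np.int64(283), np.int32(345)), (1, np.int64(361), np.int32(224), np.int64(360), np.int32(345))]
grip fwd -0.0047 right 0.0016 up 0.0103 pitch(deg, + tips up) 3.45 yaw -0.52 rms px 0.80
tip z 0.14013311086042693
```

>>> play_rows(
  targets="0.5 0.006 0 0 0; 0.5 0.012 0 0 0; 0.5 0.018 0 0 0; 0.5 0.024 0 0 0; 0.5 0.03 0 0 0; 0.5 0.035 0 0 0; 0.5 0.038 0 0 0; 0.5 0.038 0 0 0",
)

```text
clock: 28.03
tcp_pos: [0.4889, -0.2059, 0.1224]
orientation: [3.068, -0.674, -0.002]
contact_force: [-3.1, 1.5, -3.0]
grip_width: 0.0365
gripper_force: 45.9
```

Run:
```python
from fit import *
o=r.get_obs();print(o['contact_force'],o['grip_width'],o['gripper_force'],o['tcp_pos'])
ci,im=snap('w_s15')
asc(im,range(0,70,4),range(270,370,1))
```

```text
[-3.15    1.5253 -2.9751] 0.03648905117210605 45.87629626505077 [ 0.4889 -0.2059  0.1224]
  0 KKKKKKKKKKKKKKKKKKKKKKKKKKKKKrrrYYYYYYpyyyyyyyyyyyyppYYYYrrKKKKKKKKKKKKKKKKKKKKKKKKKKKKKKKKKKKrrrrrr
  4 KKKKKKKKKKKKKKKKKKKKKKKKKKKKKKrrrYYYYYyyyyyyyyyyyyyppRYYRrrKKKKKKKKKKKKKKKKKKKKKKKKKKKKKKKKKrrrrrrrr
  8 KKKKKKKKKKKKKKKKKKKKKKKKKKKKKKrrryYYYYyyyyyyyyyyyyyypRYYyrKKKKKKKKKKKKKKKKKKKKKKKKKKKKKKKKrrrrrrrrrr
 12 KKKKKKKKKKKKKKKKKKKKKKKKKKKKKKKrrryYYYpyyyyypyyyyyppprrRrrKKKKKKKKKKKKKKKKKKKKKKKKKKKKKKrrrrrrrrrrrr
 16 rrKKKKKKKKKKKKKKKKKKKKKKKKKKKKKKrrrRRRrgggggggggggggrrrRrrKKKKKKKKKKKKKKKKKKKKKKKKKKKKKrrrrrrrrrrrrr
 20 rrrrrKKKKKKKKKKKKKKKKKKKKKKKKKKKKrrrrrrrggggggggggggrrrrrKKKKKKKKKKKKKKKKKKKKKKKKKKKKrrrrrrrrrrrrrrr
 24 RRRRRRRrrKKKKKKKKKKKKKKKKKKKKKKKKKKKKKrrggggggggggggrrrrKKKKKKKKKKKKKKKKKKrKrKKKKKrRRRRRRRRRRRRRRRRR
 28 RRRRRRRRRRRRRRRRRRRRRRrKKKKKKKKrRRRRRRRRrggggggggggggrrRRRRRrKKKKKKKrRRRRRRRRRRRRRRRRRRRRRRRRRRRRRRR
 32 RRRRRRRRRRRRRRRRRRRRRRRRRrRRRRRRRRRRRRRRrgggggggggggggrRRRRRRRRRRRRRRRRRRRRRRRRRRRRRRRRRRRRRRRRRRRRR
 36 RRRRRRRRRRRRRRRRRRRRRRRRRRRRRRRRRRRRRRRRRrggggggggggggrRRRRRR
[... 179 characters left out ...]
yyyyyyyyyyyrrgggggggggggrryyyyyyyyyyyyyyyyyyyyyyyyyyyyyyyyyyyyyyyyyyyy
 48 gggggggggggggggggggggggggggggggggggggggggrrgggggggggggrrgggggggggggggggggggggggggggggggggggggggggggg
 52 gggggggggggggggggggggggggggggggggggggggggKrrggggggggggrggggggggggggggggggggggggggggggggggggggggggryy
 56 gggggggggggggggggggggrrrrrrrryyyyyyyyyyyyKKKKggKgKKKKKKKyyyyyyyyyyyyyyyyyyyyyyyyyyyyyyyyyyyyyyyyyyyy
 60 yyyyyyyyyyyyppppppwwwwwwwwwwwwwwwwwwwwwwwgKKKKKgggKKKKKKwwwwwwwwwwwwwwwwwwwwwwwwwwwwwwwwwwwwwwwwwwww
 64 wwwwwwwwwwwwwwwwwwwwwwwwwwwwwwwwwwwwwwwwwgKKKKKgggKKKKKKgwwwwwwwwwwwwwwwwwwwwwwwwwwwwwwwwwwwwwwwwwww
 68 wwwwwwwwwwwwwwwwwwwwwwwwwwwwwwwwwwwwwwwwwgKKKKKgwwKKKKKKgwwwwwwwwwwwwwwwwwwwwwwwwwwwwwwwwwwwwwwwwwww
```

>>> play_rows(
  targets="0.5 0.003 0 -0.002 0; 0.5 0.006 0 -0.004 0; 0.5 0.01 0 -0.004 0; 0.5 0.014 0 -0.004 0; 0.5 0.018 0 -0.004 0; 0.5 0.018 0 -0.004 0",
)

```text
clock: 28.58
tcp_pos: [0.5015, -0.2117, 0.1257]
orientation: [-3.065, 0.673, 0.015]
contact_force: [-13.0, 6.6, 1.2]
grip_width: 0.0365
gripper_force: 45.9
```

Run:
```python
from fit import *
o=r.get_obs();print(o['contact_force'],o['grip_width'],o['gripper_force'],o['tcp_pos'])
ci,im=snap('w_s16')
asc(im,range(0,90,4),range(285,355,1))
h=cv2.cvtColor(im,cv2.COLOR_BGR2HSV); m=cv2.inRange(h,(3,150,90),(20,255,255));m[:150]=0
k,l,st,c=cv2.connectedComponentsWithStats(m)
print([st[i].tolist() for i in range(1,k) if st[i,4]>400])
```

```text
[-12.9975   6.649    1.1699] 0.036488821323588196 45.85274511613534 [ 0.5015 -0.2117  0.1257]
  0 RRRRRRRRRRRRRRRRRRRRRRRRRRRRRRRRRRRRRRRRRRRRRRRRRRRRRRRRRRRRRRRRRRRRRR
  4 RRRRRRRRRRRRRRRRRRRRRRRRRRRRRRRRRRRRRRRRRRRRRRRRRRRRRRRRRRRRRRRRRRRRRR
  8 RRRRRRRRRRRRRRRRRRRRRRRRRRRRRRRRRRRRRRRRRRRRRRRRRRRRRRRRRRRRRRRRRRRRRR
 12 RRRRRRRRRRRRRRRRRRRRRRRRRRRRRRRRRRRRRRRRRRRRRRRRRRRRRRRRRRRRRRRRRRRRRR
 16 rrrrrrrrrrrrrrrrrrrrrrrrrrrrrrrrrrrrrrrrrrrrrrrrrrrrrrrrrrrrrrrrrrrrrr
 20 rrrrrrrrrrrrrrrrrrrrrrrrrrrrrrrrrrrrrrrrrrrrrrrrrrrrrrrrrrrrrrrrrrrrrr
 24 rrrrrrrrrrrrrrrrrrrrrrrrrrrrrrrrrrrrrrrrrrrrrrrrrrrrrrrrrrrrrrrrrrrrrr
 28 rKKKrrKKKKKKKKKKKKKKKKKKKKKKKKKKKKKKKKKKKKKKKKKKKKKKKKKKKKKKKKKKKKKKKK
 32 KKKKKKKKKKrKKrKKKKKKKKKrKKKKKKKKKKKKKKKKKKKKKKKKKKKrKrKKKKKKKKKrKKKKKK
 36 KKKKKKKKKKKKrrrrryYYYYYppppppppppppppRrrrrrrKKKKKKKKKKKKKKKKKKKKKKKKKK
 40 KKKKKKKKKKKKKrrrrrrRYYYppppppppppppppRrrrrrrKKKKKKKKKKKKKKKKKKKKKKKKKK
 44 KKKKKKKKKKKKKKKKrrrrRRRppppppppppppppprrrrrKKKKKKKKKKKKKKKKKKKKKKKKKKK
 48 KKKKKKrKKKKKKKKKKrrrRRRRrggggggggggggrrrrrrKKKKKKKKKKKKKKKKKKKKKKKKKKK
 52 KKKKKKKKKKKKKKKKKKKKKKKKKrrgggggggggggrrrrKKKKKKKKKKKKKKKKKKKKKKKKKrRR
 56 RRRRRRRrKKKKKKKKKrRRRRRRRRRRrggggggggggrrrrrrKKKKKKKKrRRRRRRRRRRRRRRRR
 60 RRRRRRRRRRrrrRRRRRRRRRRRRRRRrrggggggggggrrRRRRRRRRrRRRRRRRRRRRRRRRRRRR
 64 RRRRRRRRRRRRRRRRRRRRRRRRRRRrKKKKKrrrKKKKKrRRRRRRRRRRRRRRRRRRRRRRRRRRRR
 68 rrrrrrrrrrrrrrrrrrrrrrrrrrrKKKKKKKKKKKKKKKgggggggggggggrrgrrrrrrrrrrrr
 72 gggggggggggggggggggggggggggKKKKKKKKKKKKKKKgggggggggggggggggggggggggrgg
 76 wwwwwwwwwwwwwwwwwwwwwwwwwwwgKKKKKgwwgKKKKKwwwwwwwwwwwwwwwwwwwwwwwwwwww
 80 wwwwwwwwwwwwwwwwwwwwwwwwwwwgKKKKKgwwgKKKKKgwwwwwwwwwwwwwwwwwwwwwwwwwww
 84 wwwwwwwwwwwwwwwwwwwwwwwwwwwgKKKKKgwwgKKKKKgwwwwwwwwwwwwwwwwwwwwwwwwwww
 88 wwwwwwwwwwwwwwwwwwwwwwwwwwwgKKKKKgwwKKKKKKgwwwwwwwwwwwwwwwwwwwwwwwwwww
[[279, 208, 18, 138, 1825], [344, 208, 17, 138, 1806]]
```

>>> play_rows(
  targets="0.5 -0.008 0 0 0; 0.5 -0.018 0 0 0; 0.5 -0.03 0 0 0; 0.5 -0.04 0 -0.004 0; 0.5 -0.042 0 -0.01 0; 0.5 -0.042 0 -0.012 0; 0.5 -0.042 0 -0.012 0",
)

```text
clock: 29.22
tcp_pos: [0.4689, -0.1962, 0.1404]
orientation: [-3.069, 0.673, -0.006]
contact_force: [-0.0, 0.5, -0.9]
grip_width: 0.0363
gripper_force: 45.9
```

Run:
```python
from fit import *
o=r.get_obs();print(o['contact_force'],o['grip_width'],o['gripper_force'],o['tcp_pos'])
ci,im=snap('w_s17')
asc(im,range(0,64,4),range(285,355,1))
h=cv2.cvtColor(im,cv2.COLOR_BGR2HSV); m=cv2.inRange(h,(3,150,90),(20,255,255));m[:150]=0
k,l,st,c=cv2.connectedComponentsWithStats(m)
print([st[i].tolist() for i in range(1,k) if st[i,4]>400])
```

```text
[-0.0406  0.4995 -0.8949] 0.03626720621713582 45.891616498993244 [ 0.4689 -0.1962  0.1404]
  0 RRRRRRRRRRRRRRrrRRRRRRRRRRRRRRrrrrrrrrrrrRRRRRRRRrRRRRRRRRRRRRRRRRRRRR
  4 RRRRRRRRRRRRRRRRRRRRRRRRRRRRRRrrrrrrrrrrrrRRRRRRRRRRRRRRRRRRRRRRRRRRRR
  8 rrRrrrrrrrrrrrrrrrrrrrrrrrrrrrrrrrrrrrrrrrrrrrrrrrrrrrrrrrrrrrrrrrrrrr
 12 yyyyyyyyyyyyyyyyyyyyyyyyYyyyyyyrrrrrrrrrrryyyyyyyyyyyyyyyyyyyyyyyyyyyy
 16 yyyyyyyyyyyyyyyyyyyyyYyyyyyyyyyyyyyyyyyyyyyyyyyyyyyyyyyyyyyyyyyyyyyyyy
 20 yyrrrrrrrrggggggggggggrggggggggggggggggggggggggggggggggggggggrggggrggg
 24 gggggggggggggggggggggggggggggggggggggggggggggggggggggggggggggggggggggg
 28 gggggggggggggggggggggggggggggggggggggggggggggggggggggggggggggggggggggg
 32 gggggggggggggggggggggggggggggggggggggggggggggggggggggggggggggggggggggg
 36 yyyyyyyyyyyyyyyyyyyyyyyyyyyyyyyyyyyyyyyyyyyyyyyyyyyyyyyyyyyyyyyyyyyyyy
 40 wwwwwwwwwwwwwwwwwwwwwwwwwwwwwwwwwwwwwwwwwwwwwwwwwwwwwwwwwwwwwwwwwwwwww
 44 wwwwwwwwwwwwwwwwwwwwwwwwwwwwwwwwwwwwwwwwwwwwwwwwwwwwwwwwwwwwwwwwwwwwww
 48 wwwwwwwwwwwwwwwwwwwwwwwwwwwwggggggwwggggggwwwwwwwwwwwwwwwwwwwwwwwwwwww
 52 wwwwwwwwwwwwwwwwwwwwwwwwwwwwKKKKKKggKKKKKgwwwwwwwwwwwwwwwwwwwwwwwwwwww
 56 wwwwwwwwwwwwwwwwwwwwwwwwwwwgKKKKKKggKKKKKgwwwwwwwwwwwwwwwwwwwwwwwwwwww
 60 wwwwwwwwwwwwwwwwwwwwwwwwwwwgKKKKKKggKKKKKKwwwwwwwwwwwwwwwwwwwwwwwwwwww
[[279, 207, 18, 139, 1828], [344, 208, 17, 138, 1857]]
```

>>> play_rows(
  targets="0.5 0.006 -0.0007 0 0; 0.5 0.012 -0.0007 0 0; 0.5 0.018 -0.0007 0 0; 0.5 0.022 -0.0007 0 0; 0.5 0.025 -0.0007 0 0; 0.5 0.025 -0.0007 0 0",
)

```text
clock: 29.77
tcp_pos: [0.491, -0.2062, 0.1388]
orientation: [3.068, -0.674, 0.0]
contact_force: [0.3, 0.2, -0.8]
grip_width: 0.0364
gripper_force: 45.9
```

Run:
```python
from fit import *
o=r.get_obs();print(o['contact_force'],o['grip_width'],o['gripper_force'],o['tcp_pos'])
ci,im=snap('w_s18')
asc(im,range(0,76,4),range(285,355,1))
```

```text
[ 0.2587  0.2036 -0.8079] 0.03639686119228483 45.89355843272642 [ 0.491  -0.2062  0.1388]
  0 rrrrrrrrrrrrrrrrrrrrrrrrrrrrrrrrrrrrrrrrrrrrrrrrrrrrrrrrrrrrrrrrrrrrrr
  4 rrrrrrrrrrrrrrrrrrrrrrrrrrrrrrrrrrrrrrrrrrrrrrrrrrrrrrrrrrrrrrrrrrrrrr
  8 KKKKKKKKKKKKKKKKKKKKKKKKKKKKKKKKKKKKKKKKKKKKKKKKKKKKKKKKKKKKKKKKKKKKKK
 12 KKKKKKKKKKKKKKKKKKKrryyYYYYyrggggggggggyYYyrKKKKKKKKKKKKKKKKKKKKKKKKKK
 16 KKKKKKKKKKKKKKKKKKrryYYYYYYYypppppppppprYYRrrKKKKKKKKKKKKKKKKKKKKKKKKK
 20 KKKKKKKKKKKKKKKKKKKrrYYYYYYYYppppppppppryRrrKKKKKKKKKKKKKKKKKKKKKKKKKK
 24 KKKKKKKKKKKKKKKKKKKrrrRYYYYYYppppppppppprrrrKKKKKKKKKKKKKKKKKKKKKKKKKK
 28 KKKKKKKKKKKKKKKKKKKKrrRRRRRRRYppppppyppprrrKKKKKKKKKKKKKKKKKKKKKKKKKKr
 32 KKKKKKKKKKKKKKKKKKKKKrrrrrrrrrpppppppppprrrKKKKKKKKKKKKKKKKKKKKKKKKrrr
 36 KKKKKKKrrKKKKKKKKKKKKKrrrrrrrrrpppppppppprrKKKKKKKKKKKrrRRrrrrrrrRRRRR
 40 RRRRRRRRRRRRrKKKKrRRRRRRRRRRRRRpppppppppppRRRRRrKKKrRRRRRRRRRRRRRRRRRR
 44 RRRRRRRRRRRRRRRRRRRRRRRRRRRRRRRRYYYRRRRRRRRRRRRRRRRRRRRRRRRRRRRRRRRRRR
 48 RRRRRRRRRRRRRRRRRRRRRRrRrrrrrrKrrrrrrrrrrrrrrrrrrrrrrrrrrrrrrrrrrrrrrr
 52 yyyyyyyyyyyyyyyyyyyyyyyyyyyyKKKKKKggKKKKKKryyyyyyrrrrrrrrrrryyyyyyyyyy
 56 gggggggggggggggggggggggggggKKKKKKKKKKKKKKKgggggggggggggggggggggggggggg
 60 gggggggggggggggggggggggggggKKKKKKKKKKKKKKKgggggggggggggggggggggggggggg
 64 yyyyyyyyyyyyyyyyyyyyyyyyyyyrKKKKKKggKKKKKKgpwwwwwwwwwwwwwwwwwwwwwwwwww
 68 wwwwwwwwwwwwwwwwwwwwwwwwwwwgKKKKKKggKKKKKKwwwwwwwwwwwwwwwwwwwwwwwwwwww
 72 wwwwwwwwwwwwwwwwwwwwwwwwwwwgKKKKKgwwgKKKKKwwwwwwwwwwwwwwwwwwwwwwwwwwww
```

>>> play_rows(
  targets="0.5 0 -0.0012 0.001 0; 0.5 0.004 -0.0012 0.002 0; 0.5 0.008 -0.0012 0.002 0; 0.5 0.012 -0.0012 0.002 0; 0.5 0.016 -0.0012 0.002 0; 0.5 0.016 -0.0012 0.002 0",
)

```text
clock: 30.32
tcp_pos: [0.5065, -0.2118, 0.1372]
orientation: [3.068, -0.673, 0.002]
contact_force: [-0.1, -0.2, -0.1]
grip_width: 0.0364
gripper_force: 45.9
```

Run:
```python
from fit import *
o=r.get_obs();print(o['contact_force'],o['grip_width'],o['gripper_force'],o['tcp_pos'])
ci,im=snap('w_s19')
asc(im,range(16,90,4),range(285,355,1))
```

```text
[-0.0677 -0.2253 -0.1339] 0.036388362439449984 45.894838196982164 [ 0.5065 -0.2118  0.1372]
 16 RRRRRRRRRRRRRRRRRRRRRRRRRRRRRRRRRRRRRRRRRRRRRRRRRRRRRRRRRRRRRRRRRRRRRR
 20 RRRRRRRRRRRRRRRRRRRRRRRRRRRRRRRRRRRRRRRRRRRRRRRRRRRRRRRRRRRRRRRRRRRRRR
 24 RRRRRRRRRRRRRRRRRRRRRRRRRRRRRRRRRRRRRRRRRRRRRRRRRRRRRRRRRRRRRRRRRRRRRR
 28 RRRRRRRRRRRRRRRRRRRRRRRRRRRRRRRRRRRRRRRRRRRRRRRRRRRRRRRRRRRRRRRRRRRRRR
 32 RRRRRRRRRRRRRRRRRRRRRRRRRRRRRRRRRRRRRRRRRRRRRRRRRRRRRRRRRRRRRRRRRRRRRR
 36 RRRRRRRRRRRRRRRRRRRRRRRRRRRRRRRRRRRRRRRRRRRRRRRRRRRRRRRRRRRRRRRRRRRRRR
 40 rrrrrrrrrrrrrrrrrrrrrrrrrrrrrrrrrrrrrrrrrrrrrrrrrrrrrrrrrrrrrrrrrrrrrr
 44 rrrrrrrrrrrrrrrrrrrrrrrrrrrrrrrrrrrrrrrrrrrrrrrrrrrrrrrrrrrrrrrrrrrrrr
 48 KKKKKKKKKKKKKKKKKKKKKKKKKKKKKKKKKKKKKKKKKKKKKKKKKKKKKKKKKKKKKKKKKKKKKK
 52 KKKKrKKKKKKKKKKKKKKKrrrrrrrrKKKKKrKKKKKKKKgrrrrrrKKKKKKKKKKKKKKKKKKKKr
 56 KKKKKKKKKKKKKKKKKKKKKrrrrRRRrKKKKKrrKKKKKgrrrrrrrKKKKKKKKKKKKKKKKKKKKK
 60 KKKKKKKKKKKKKKKKKKKKKKKrrRRRrKKKKKgrKKKKKKrpRrrrKKKKKKKKKKKKKKKKKKKKKK
 64 KKKKKKKKKKKKKKKKKKKKKKKKKKKKKKKKKKKKKKKKKKKKKKKKKKKKKKKKKKKKKKKKKKKKKr
 68 RRRRRRRRRRRRRrKKKKKKKKKrRRRRrKKKKrRRrKKKKrRRRRrrKKKKKKKrrRRRRRRRRRRRRR
 72 RRRRRRRRRRRRRRRRrrRRRRRRRRRRrKKKKrRRrKKKKrRRRRRRRRRRRrRRRRRRRRRRRRRRRR
 76 RRRRRRRRRRRRRRRRRRRRRRRRRRRrKKKKKrRRrKKKKKrRRRRRRRRRRRRRRRRRRRRRRRRRRR
 80 rrrrrrrrrrrrrrrggggrrggrgggKKKKKKKggKKKKKKgggggggggggggggggggggggggggg
 84 wwwwwwwwwwwwwwwwwwwwwwwwwwwgKKKKKgwwgKKKKKgwwwwwwwwwwwwwwwwwwwwwwwwwww
 88 wwwwwwwwwwwwwwwwwwwwwwwwwwwgKKKKKgwwgKKKKKgwwwwwwwwwwwwwwwwwwwwwwwwwww
```

>>> play_rows(
  targets="0.5 0.004 0 0 0; 0.5 0.008 0 0 0; 0.5 0.012 0 0 0; 0.5 0.016 0 0 0; 0.5 0.02 0 0 0; 0.5 0.024 0 0 0; 0.5 0.024 0 0 0",
)

```text
clock: 30.95
tcp_pos: [0.5279, -0.2217, 0.1369]
orientation: [3.068, -0.673, 0.001]
contact_force: [-0.0, 0.5, -1.2]
grip_width: 0.0367
gripper_force: 45.8
```

>>> play_rows(
  targets="0.5 0.003 0 0 0; 0.5 0.006 0 0 0; 0.5 0.009 0 0 0; 0.5 0.009 0 0 0; 0.5 0.009 0 0 0",
)

```text
clock: 31.37
tcp_pos: [0.5354, -0.2252, 0.1369]
orientation: [3.068, -0.674, 0.0]
contact_force: [-0.6, 0.6, -1.8]
grip_width: 0.0362
gripper_force: 45.8
```

>>> play_rows(
  targets="0.5 -0.008 0 0 0; 0.5 -0.018 0 0 0; 0.5 -0.028 0 0 0; 0.5 -0.038 0 0 0; 0.5 -0.048 0 0 0; 0.5 -0.055 0 0 0; 0.5 -0.055 0 0 0",
)

```text
clock: 31.95
tcp_pos: [0.4836, -0.2011, 0.1369]
orientation: [-3.067, 0.674, 0.002]
contact_force: [-0.1, -0.1, -0.4]
grip_width: 0.0362
gripper_force: 45.9
```

Run:
```python
from fit import *
o=r.get_obs();print(o['contact_force'],o['grip_width'],o['tcp_pos'])
ci,im=snap('w_s20')
asc(im,range(0,60,4),range(285,355,1))
```

```text
[-0.0626 -0.1445 -0.3591] 0.03623153726239293 [ 0.4836 -0.2011  0.1369]
  0 KKKKKKKKKKKKKKKKKKKKKKrrrKKKKKKKKKKKKKKKKKKKrrrrKKKKKKKKKKKKKKKKKKKKKK
  4 KKKKKKKKKKKKKKKKKKKKKKKrrrrrryyyyyyyyyyyyyyyrrrKKKKKKKKKKKKKKKKKKKKKKK
  8 KKKKKKKKKKKKKKKKKKKKKKKrrrRYYRRRRRRRRRRRRRRRRrrKKKKKKKKKKKKKKKKKKKKKKK
 12 KKKKKKKKKKKKKKKKKKKKKKKKrrRRRRRRRRRRRRRRRRRRRrrKKKKKKKKKKKKKKKKKKKKKKK
 16 KKKKKKKKKKKKKKKKKKKKKKKKKrKrKKKKKKKKKKKKKKKKKKKKKKKKKKKKKKKKKKKKKKKKKr
 20 RRrrrrrrrrrrrKKKKKKKKKKKrRRRRRRRRRRRRRRRRRRRRRrKKKKKKKKKKrRRRRRRRRRRRR
 24 RRRRRRRRRRRRRRRrrKrrRRRRRRRRRRRRRRRRRRRRRRRRRRRRRRRrrKrRRRRRRRRRRRRRRR
 28 RRRRRRRRRRRRRRRRRRRRRRRRRRRRRRRRRRRRRRRRRRRRRRRRRRRRRRRRRRRRRRRRRRRRRR
 32 RRRrRrrrrrrrrrrrrrrrrrrrrrrrrrrrrrrrrrrrrrrrrrrrrrrrrrrrrrrrrrrrrrrrrr
 36 yyyyyyyyyyyyyyyyyyyyyyyyyyyyyyyyyyyyyyyyyyyyyyyyyyyyyyyyyyyyyyyyyyyyyy
 40 yyyrwwwrwgrrrrrrrrrggggggggggggggggggggggggggggggggggggggggggggggggggg
 44 gggggggggggggggggggggggggggggggggggggggggggggggggggggggggggggggggggggg
 48 ggggggggggggggggggggggggggggKKKKKKggKKKKKKgggggggggggggggggggggggggggg
 52 yyyyyyyyyyyyyyyyyyyyyyyyyyyyKKKKKKKrKKKKKKyyyyyyyyyyyyyyyyyyyyyyyyyyyy
 56 wwwwwwwwwwwwwwwwwwwwwwwwwwwgKKKKKKggKKKKKgwwwwwwwwwwwwwwwwwwwwwwwwwwww
```

>>> play_rows(
  targets="0.5 -0.015 0 0 0; 0.5 -0.03 0 -0.02 0; 0.5 -0.03 0 -0.05 0; 0.5 -0.03 0 -0.08 0; 0.5 -0.03 0 -0.1 0; 0.5 -0.03 0.02 -0.1 -0.1; 0.5 -0.02 0.05 -0.1 -0.2; 0.5 -0.015 0.08 -0.1 -0.3",
)

```text
clock: 32.67
tcp_pos: [0.44, -0.2686, 0.2378]
orientation: [3.135, -0.193, 0.004]
contact_force: [0.4, 0.0, -0.7]
grip_width: 0.0362
gripper_force: 45.9
```

>>> play_rows(
  targets="0.5 0 0.03 0 -0.12; 0.5 0 0.06 0 -0.24; 0.5 0.002 0.093 0 -0.36; 0.5 0.002 0.093 0 -0.482; 0.5 0.002 0.093 0.03 -0.482; 0.5 0.002 0.093 0.06 -0.482; 0.5 0.002 0.093 0.08 -0.482; 0.5 0.002 0.093 0.08 -0.482",
)

```text
clock: 33.33
tcp_pos: [0.4262, -0.3593, 0.1533]
orientation: [-3.09, -0.546, 0.008]
contact_force: [0.0, 0.2, -1.8]
grip_width: 0.0365
gripper_force: 45.9
```

Run:
```python
from fit import *
o=r.get_obs();print(o['contact_force'],o['grip_width'],o['joints']);to([.4257,-.360,.011],20)
ci,im=snap('w_m1')
b=cv2.inRange(cv2.cvtColor(im,cv2.COLOR_BGR2HSV),(100,120,60),(125,255,255));ys,xs=np.where(b);X=onz(ci,np.c_[xs,ys],.003,1);print('mat seen centroid',X.mean(0),X.min(0),X.max(0))
asc(im,range(0,330,9),range(200,440,3))
```

```text
[ 0.0362  0.1635 -1.7926] 0.036494611643828986 [ 0.0258  0.4641  0.7361  1.946  -0.3964  0.8868 -0.2538]
clock 33.33 now [ 0.4262 -0.3593  0.1533] yaw 20.04 -> shift [-0.0001  0.0012  0.1423] spin 0.0007 rows 3.4 0.0
mat seen centroid [ 0.458  -0.3469  0.003 ] [ 0.3125 -0.4512  0.003 ] [ 0.5772 -0.2468  0.003 ]
  0 wwwwwwwwwwwwwwwwwwwwwwwwwwwwwwwwyyyyyyyyyyyyyyyyyywwwwwwwwwwwwwwwwwwwwwwwwwwwwww
  9 wwwwwwwwwwwwwwwwwwwwwwwwwwwwwwwwwwwwyyyyyyyyyywwwwwwwwwwwwwwwwwwwwwwwwwwwwwwwwww
 18 wwwwwwwwwwwwwwwwwwwwwwwwwwwwwwwwwwwwwwwwyywwwwwwwwwwwwwwwwwwwwwwwwwwwwwwwwwwwwww
 27 wwwwwwwwwwwwwwwwwwwwwwwwwwwwwwwwwwwwwwwwwwwwwwwwwwwwwwwwwwwwwwwwwwwwwwwwwwwwwwww
 36 wwwwwwwwwwwwwwwwwwwwwwwwwwwwwwwwwwwwwwwwwwwwwwwwwwwwwwwwwwwwwwwwwwwwwwwwwwwwwwww
 45 wwwwwwwwwwwwwwwBBBBBBBBBBBBBBBBBBBBBBBBBBBBBBBBBBBBBBBBBBBBBBBBBBwwwwwwwwwwwwwww
 54 wwwwwwwwwwwwwwwBBBBBBBBBBBBBBBBBBBBBBBKKBKBBBBBBBBBBBBBBBBBBBBBBBwwwwwwwwwwwwwww
 63 wwwwwwwwwwwwwwwBBBBBBBBBBBBBBBBBBBBBBBKKBKBBBBBBBBBBBBBBBBBBBBBBBwwwwwwwwwwwwwww
 72 wwwwwwwwwwwwwwwBBBBBBBBBBBBBBBBBBBBBBBKKBKBBBBBBBBBBBBBBBBBBBBBBBwwwwwwwwwwwwwww
 81 wwwwwwwwwwwwwwwBBB
[... 1657 characters left out ...]
BBwwwwwwwwwwwwwwwwww
261 BgBBBgpgwwwwwwwwwwwKKKggggKYYYYrBBBBBBBBBBBBBBBBBrYYYYKggggKKKgwwwwwwwwwwwwwwwww
270 gBgBBBgpwwwwwwwwwgKKKggggKKYYYYrBBBBBBBBBBBBBBBBBrYYYYKKggggKKKgwwwwwwwwwwwwwwww
279 gggwppppwwwwwwwwgKKKKgggKKKYYYYrBBBBBBBBBBBBBBBBBKYYYYKKKggggKKKKwwwwwwwwwwwwwww
288 wwwwwwwwwwwwwgKKKKKKKKKwgKKRYYYrwwwwwwwwwwwwwwwwwrYYYYKKgwgKKKKKKKKKwwwwwwwwwwww
297 KKKKKKKggKKKKKKKKKKKKKKKKKKyYYYrwwwwwwwwwwwwwwwwwrYYYYKKKKKKKKKKKKKKKKKKKgKKKKKK
306 KKKKKKKKKKKKKKKKKKKKKKKKKKKrYYYrwwwwwwwwwwwwwwwwwrYYYRKKKKKKKKKKKKKKKKKKKKKKKKKK
315 KKKKKKKKKKKKKKKKKKKKKKKKKKKYYYYrwwwwwwwwwwwwwwwwwrYYYYKKKKKKKKKKKKKKKKKKKKKKKKKK
324 KKKKKKKKKKKKKKKKKKKKKKKKKwwYYYYrwwwwwwwwwwwwwwwwwrYYYYwwKKKKKKKKKKKKKKKKKKKKKKKK
```

>>> play_rows(
  targets="0.5 0 0 0.035 0; 0.5 0 0 0.075 0; 0.5 0 0 0.11 0; 0.5 0 0 0.128 0; 0.5 0 0 0.136 0; 0.5 0 0 0.14 0; 0.5 0 0 0.143 0; 0.5 0 0 0.143 0",
)

```text
clock: 34.05
tcp_pos: [0.429, -0.3617, 0.0153]
orientation: [3.092, 0.547, 0.003]
contact_force: [0.2, -0.1, -0.2]
grip_width: 0.0364
gripper_force: 45.9
```

>>> play_rows(
  targets="0.1 0 0 0 0; 0.02 0 0 0.001 0; -0.1 0 0 0.001 0; -0.2 0 0 0.001 0; -0.3 0 0 0.001 0; -0.5 0 0 0 0; -0.8 0 0 0 0; -1 0 0 0 0",
)

```text
clock: 34.72
tcp_pos: [0.428, -0.361, 0.0141]
orientation: [3.094, 0.547, 0.0]
contact_force: [0.1, -0.2, -0.1]
grip_width: 0.0849
gripper_force: 0.0
```

>>> play_rows(
  targets="-1 0 0 0 0; -1 0 0 0 0; -1 0 0 -0.01 0; -1 0 0 -0.04 0; -1 0 0 -0.08 0; -1 0 0 -0.12 0; -1 0 0 -0.15 0; -1 0 0 -0.15 0",
)

```text
clock: 35.38
tcp_pos: [0.4302, -0.3639, 0.1706]
orientation: [3.088, 0.544, 0.012]
contact_force: [-0.3, -1.4, 0.2]
grip_width: 0.085
gripper_force: 0.0
```

Run:
```python
from fit import *
o=r.get_obs();print(o['contact_force'],o['grip_width'],o['tcp_pos'],o['joints'])
ci,im=snap('w_m2')
asc(im,range(0,340,9),range(200,440,3))
h=cv2.cvtColor(im,cv2.COLOR_BGR2HSV); m=cv2.inRange(h,(3,150,90),(20,255,255));m[:100]=0
k,l,st,c=cv2.connectedComponentsWithStats(m)
for i in range(1,k):
    if st[i,4]>60: print(st[i],onz(ci,c[i:i+1],.02,1)[0])
```

```text
[-0.307  -1.4184  0.2182] 0.08504080465612539 [ 0.4302 -0.3639  0.1706] [ 0.0092  0.4441  0.7605  1.9311 -0.3883  0.906  -0.2592]
  0 wwwwwwwwwwwwwwwwwwwwwwwwwwyrgggyyyrRRRRRryyyyyyyyywwwwwwwwwwwwwwwwwwwwwwwwwwwwww
  9 wwwwwwwwwwwwwwwwwwwwwwwwwwwwwwyyyyyyyyyyyyyyyygwwwwwwwwwwwwwwwwwwwwwwwwwwwwwwwww
 18 wwwwwwwwwwwwwwwwwwwwwwwwwwwwwwwwwyyyyyyyyyywwwwwwwwwwwwwwwwwwwwwwwwwwwwwwwwwwwww
 27 wwwwwwwwwwwwwwwwwwwwwwwwwwwwwwwwwwwwwwywwwwwwwwwwwwwwwwwwwwwwwwwwwwwwwwwwwwwwwww
 36 wwwwwwwwwwwwwwwwwwwwwwwwwwwwwwwwwwwwwwwwwwwwwwwwwwwwwwwwwwwwwwwwwwwwwwwwwwwwwwww
 45 wwwwwwwwwwwwwwwwwwwwwwwwwwwwwwwwwwwwwwwwwwwwwwwwwwwwwwwwwwwwwwwwwwwwwwwwwwwwwwww
 54 wwwwwwwwwwwwwwBBBBBBBBBBBBBBBBBBBBBBBBBBBBBBBBBBBBBBBBBBBBBBBwwwwwwwwwwwwwwwwwww
 63 wwwwwwwwwwwwwwBBBBBBBBBBBBBBBBBBBBBBBBBBBBBBBBBBBBBBBBBBBBBBBwwwwwwwwwwwwwwwwwww
 72 wwwwwwwwwwwwwwBBBBBBBBBBBBBBBBBBBBBBBBBBBBBBBBBBBBBBBBBBBBBBBwwwwwwwwwwwwwwwwwww
 81 wwwwwwwwwwwwwwBBBBBBBBBBBBBBBBBBBBBBBBBBBBBBBBBBBBBBBBBBBBBBBwwwwwwwwwwwwwwwwwww
 90 wwwwwwwwwwwwwwBBBBBBBBBBBBBBBKBBBBBBBBBBBBBBBBBBBBBBBBBBBBBBBwwwwwwwwwwwwwwwwwww
 99 wwwwwwwwwwwwwwBBBBBBBBBBBBBBBBB
[... 1703 characters left out ...]
wwwwwwwwwwwwwwwwwwwwwwwwwwwwwwwwwwwKKKKKKKgggg
288 ggggKKKKKKKKgwwwwwwwwwwwwwwwwwwwwwwwwwwwwwwwwwwwwwwwwwwwwwwwwwwwwwwwgKKKKKKKKKgg
297 wwKKKKKKKKKKwwwwwwwwwwwwwwwwwwwwwwwwwwwwwwwwwwwwwwwwwwwwwwwwwwwwwwwwwKKKKKKKKKKg
306 KKKKKKKKKKKwwwwwwwwwwwwwwwwwwwwwwwwwwwwwwwwwwwwwwwwwwwwwwwwwwwwwwwwwwwKKKKKKKKKK
315 KKKKKKKKKgwwwwwwwwwwwwwwwwwwwwwwwwwwwwwwwwwwwwwwwwwwwwwwwwwwwwwwwwwwwwwgKKKKKKKK
324 KKKKKKKKgwwwwwwwwwwwwwwwwwwwwwwwwwwwwwwwwwwwwwwwwwwwwwwwwwwwwwwwwwwwwwwwwKKKKKKK
333 KKKKKKKKKKwwwwwwwwwwwwwwwwwwwwwwwwwwwwwwwwwwwwwwwwwwwwwwwwwwwwwwwwwwwwwgKKKKKKKK
[281 157  15  74 416] [ 0.4109 -0.3393  0.02  ]
[336 156  13  75 418] [ 0.4294 -0.39    0.02  ]
[628 285  12  24  70] [ 0.4381 -1.0607  0.02  ]
```

```bash
python3 -c "
from bench import r
print(r.get_obs()['contact_force']); print(r.hand_in())"
```

```text
[-0.22874475 -0.76786209 -0.70339197]
the job is handed in; nothing more can be done
None
```

The job is handed in at about 35 s of the 62 s: the wrist camera showed the slot empty after the red-ended plate was poked in and the tongs lying wholly on the mat, released, but I did not check that the flap shut or that the bystanders and white-ended plates are undisturbed, and the tongs twice left the grip during the job (once to regrasp them on the mat, once slipping at the slot onto the shaker rim).

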